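Pack the soldering kit caddy

ROBOT

A 6-joint arm with a two-finger parallel gripper is mounted at the origin on the work surface. World frame = base frame: x ahead of the robot, y to its left, z up, the work surface at z = 0. Lengths are in m, angles in rad, forces in N, time in s.
With the tool pointing down it reaches from about 0.375 to 0.9 m from the base axis. Payload 3.1 kg.
Tool frame: the origin (TCP) lies at the very end of the fingers, on their centre line; the grasp point (between the pads) lies 19 mm behind it; z points along the fingers, y is the line along which they close (so a half turn about z gives the same grasp; the last joint's range is limited). The gripper opens to 85 mm and grips with 20 to 120 N. Pads are 22 mm wide; open, the fingers measure 114 mm over their backs; the gripper's body (76 mm by 85 mm) begins 54 mm behind the grasp point. The pads swing forward as they close: fully open they stand 13 mm farther back than shut.
Start: joints at [0.998, 0.527, 1.433, -0, 1.181, -0.178], TCP at [0.24, 0.577, 0.231] pointing down, gripper open.
Joint ranges: [-3.08, 3.08], [-0.75, 2.2], [0.22, 2.44], [-1.43, 4.57], [0, 2.65], [-2.85, 2.85]. Speed limits (rad/s): [2.79, 2.79, 3.14, 3.14, 3.14, 3.14].

INTERFACE

Orientations are given as a unit quaternion [x, y, z, w].
In Python, from station import telemetry, snapshot, ticket gives the robot as it stands.
- The arm moves only by the tool move_arm, never from a script. Its argument "commands" is text: rows parted by semicolons, each of 7 numbers parted by spaces: the shift along the tool's x, y, z in mm, then the turn, a rotation vector about the tool's x, y, z in degrees, then the opening, from -1 (shut) to 1 (fully open). A call has exactly 5 rows; each row is the pose to reach, as a shift and turn from the pose commanded when the call began, along the tool's axes at that moment; what a row does not reach only later rows make up. A row lasts 1/8 s, in which the tool goes at most 62.5 mm and 10.7 degrees, less where a joint would pass 70% of its speed; a pose out of reach is approached as far as the arm can. A call with a gripper value outside its range is refused whole. The fingers move at their own pace and stop on an object; "grip_force" is the grip in N (left out, the last holds). Time passes only in rows, so rows that repeat a pose let the fingers close, or fill a call up. It gives the time, the measured TCP pose, the force, the opening and the grip force at its end, in the units of the state.
- telemetry.sense(): the state, without advancing time (a new reading comes with each control period).
- snapshot(name): name is "scene" or "side" or "wrist"; returns a dict with "image" (400x640x3 uint8, red, green, blue), "fx", "fy", "cx", "cy" (pixels), "pose" (4x4, takes a point from camera to world coordinates). Camera axes: x right, y down, z forward; pixel columns grow to the right and rows downward; lengths in m; the calibration is good to about 2 mm. A picture is of the moment at which its call begins. There is no depth.
- ticket.sign_off(): hands the job in; it is judged then, once.
The state is a dict: "t": time; "q": joint angles; "qd": joint speeds; "tau": joint torques, N m; "tcp_pos": TCP position; "tool_rot": TCP orientation; "force": force on the tool from outside, world axes, zero at the start; "ft_torque": the same for the moment, N m; "finger_gap": opening from 0.0 (shut) to 1.0 (fully open); "gripper_force": force on a finger pad.
Only numpy, scipy, OpenCV 4.12 (cv2) and the standard library are available. Lean on these libraries where they do the work, as an engineer would, in place of code of your own. Each camera call takes 0.05 s, during which the arm holds its last target. There are 200 camera calls.

TASK

Pack the soldering kit for the day: turn the canister's lock collar open, push every soldering-tip cartridge from the rack fully down, point first, into a bore of the canister, then turn the collar back so that its handle is on the locked mark, in line with the white stripes on the caddy. Stand every amber flux pot upright in the caddy's crate, one per cell, at any time in the job. Leave everything else on the bench as it is, and finish with all of it released.

Things in the scene. Friction and masses are not known exactly. Their poses are not given: they have to be found in the camera images.
- caddy: Fixed grey kit caddy, place and yaw vary. Dark board 215 x 340 x 8 mm with a divided crate and, to the right (-y), a round canister. Origin: on the bench, board from -130 to +85 mm in x, -160 to +180 mm in y; x away from the robot, y towards the crate. Crate centred at (0, 100) mm, 143 mm square, walls and divider 3 mm thick, tops 32 mm above the bench, 2 x 2 cells.
- canister_top (a point): Centre of the canister's top face, on the collar's axis, 92 mm above the bench, at (0, -55) mm in the caddy's frame; axes as the caddy's. Canister 92 mm in diameter, white insert flush with its rim; two narrow bores open in this face, 28 mm from the axis on the far (+x) side. The collar's keeper plate, opposite its handle, swings over this face, underside 6 mm and top 11 mm above it.
- collar (a joint): Aluminium lock collar (rad), growing counter-clockwise from above. 0 = locked mark: handle along the caddy's -x, handle and keeper plate in line with the board's white stripes; not a stop. Stops at -0.35 and 1.75; friction 0.12 N m, stays where left. Its keeper plate (32 mm wide, radius 12 to 56 mm) covers both bores at 0, frees them with finger room above 1.4; a proud cartridge blocks it.
- collar_handle (a point): Middle of the upper edge of the collar's handle: 74 mm from the axis, 93 mm above the bench. The handle is a radial upright blade 10 mm thick, 26 mm tall (67 to 93 mm above the bench), from radius 54 to 91 mm, with a white line on top (the keeper plate has a black one); pinch it from above across its thickness. Its -x points outward along the handle.
- rack: Fixed grey cartridge rack, block 110 x 50 x 35 mm, long along its x; origin at the centre of its underside. Three upright holes along its x at -35, 0, +35 mm, 30 mm deep. Its place and yaw vary.
- bore0 (a point): Centre of the mouth of a bore, 92 mm above the bench, upright, 10.5 mm wide, at (28, -64.5) mm in the caddy's frame. A follower inside, 30 mm below the mouth, resists with about 2 N of friction, goes down 48 mm to its stop and does not spring back; a cartridge's top is then 2 mm above the mouth. Either cartridge may use it.
- bore1 (a point): Centre of the mouth of a bore, 92 mm above the bench, upright, 10.5 mm wide, at (28, -45.5) mm in the caddy's frame. A follower inside, 30 mm below the mouth, resists with about 2 N of friction, goes down 48 mm to its stop and does not spring back; a cartridge's top is then 2 mm above the mouth. Either cartridge may use it.
- cartridge0: Steel soldering-tip cartridge, a rod 8 mm in diameter, 80 mm long, 20 g, with a 10 mm conical point below and a black band near the top. Origin at its point, z along it to the flat top. It stands point down in a rack hole, 50 mm of it showing. May be absent.
- cartridge1: Steel soldering-tip cartridge, a rod 8 mm in diameter, 80 mm long, 20 g, with a 10 mm conical point below and a black band near the top. Origin at its point, z along it to the flat top. It stands point down in a rack hole, 50 mm of it showing. May be absent.
- cell0 (a point): Centre of the floor of a crate cell, 11 mm above the bench, at (-35, 65) mm in the caddy's frame; the cell is 67 mm square.
- cell1 (a point): Centre of the floor of a crate cell, 11 mm above the bench, at (-35, 135) mm in the caddy's frame; the cell is 67 mm square.
- cell2 (a point): Centre of the floor of a crate cell, 11 mm above the bench, at (35, 65) mm in the caddy's frame; the cell is 67 mm square.
- cell3 (a point): Centre of the floor of a crate cell, 11 mm above the bench, at (35, 135) mm in the caddy's frame; the cell is 67 mm square.
- pot0: Amber glass flux pot with a black lid, upright cylinder 46 mm in diameter, 44 mm tall, 60 to 130 g, loose on the bench. Origin at the centre of its underside. May be absent.
- pot1: Amber glass flux pot with a black lid, upright cylinder 46 mm in diameter, 44 mm tall, 60 to 130 g, loose on the bench. Origin at the centre of its underside. May be absent.
- pot2: Amber glass flux pot with a black lid, upright cylinder 46 mm in diameter, 44 mm tall, 60 to 130 g, loose on the bench. Origin at the centre of its underside. May be absent.
- pot3: Amber glass flux pot with a black lid, upright cylinder 46 mm in diameter, 44 mm tall, 60 to 130 g, loose on the bench. Origin at the centre of its underside. May be absent.
- spool: Bystander, leave alone: loose grey solder spool, 60 mm diameter, 40 mm high.
- wash_bottle: Bystander, leave alone: clear bottle with a green cap, 60 mm diameter, 140 mm high.
- tape: Bystander, leave alone: roll of yellow tape, 76 mm diameter, 19 mm high.
- screwdriver: Bystander, leave alone: screwdriver lying on the bench.
- tin: Bystander, leave alone: flat steel tin, 60 x 45 x 22 mm.
- tip_cleaner: Bystander, leave alone: dark steel open cup, 64 mm diameter, 45 mm high.
There are look-alikes about, which are no part of the job. What is shaped like the pot0 but pink or red is not meant.

How it is judged:
On the way, in this order (a step that is already met when the one before it is completed fails the run):
1. every cartridge that is present is pushed fully down in a bore of the canister ((horizontal distance between cartridge0 and bore0 below 0.006 m or horizontal distance between cartridge0 and bore1 below 0.006 m) and z of each of cartridge0, cartridge1 in the frame of canister_top below -0.0745 m and angle between each of cartridge0, cartridge1's own z axis and vertical below 0.12 rad and (horizontal distance between cartridge1 and bore0 below 0.006 m or horizontal distance between cartridge1 and bore1 below 0.006 m)), for 0.2 s.
2. the collar is at its locked mark (value of joint collar between -0.1 and 0.1 rad), for 0.2 s.
At the end, for the whole second after the job is handed in: Every cartridge present is in a bore (within 6 mm of its axis, top at most 5.5 mm above the canister's top), the collar is within 0.10 rad of the locked mark, and every pot present stands on the floor of a crate cell (within 18 mm of its centre, upright within 0.08 rad), at rest (all of step 1 and all of step 2 and (horizontal distance between pot0 and cell0 below 0.018 m or horizontal distance between pot0 and cell1 below 0.018 m or horizontal distance between pot0 and cell2 below 0.018 m or horizontal distance between pot0 and cell3 below 0.018 m) and z of each of pot0, pot1, pot2, pot3 in the frame of cell0 below 0.005 m and angle between each of pot0, pot1, pot2, pot3's own z axis and vertical below 0.08 rad and linear speed of each of pot0, pot1, pot2, pot3 below 0.02 m/s and (horizontal distance between pot1 and cell0 below 0.018 m or horizontal distance between pot1 and cell1 below 0.018 m or horizontal distance between pot1 and cell2 below 0.018 m or horizontal distance between pot1 and cell3 below 0.018 m) and (horizontal distance between pot2 and cell0 below 0.018 m or horizontal distance between pot2 and cell1 below 0.018 m or horizontal distance between pot2 and cell2 below 0.018 m or horizontal distance between pot2 and cell3 below 0.018 m) and (horizontal distance between pot3 and cell0 below 0.018 m or horizontal distance between pot3 and cell1 below 0.018 m or horizontal distance between pot3 and cell2 below 0.018 m or horizontal distance between pot3 and cell3 below 0.018 m)); the robot touches nothing.
It fails at once if a bystander (spool, wash bottle, tape, screwdriver, tin, tip cleaner) is moved more than 5 cm (distance of any of spool, wash_bottle, tape, screwdriver, tin, tip_cleaner from where it was at the start of the episode above 0.05 m).
Of pot0, pot1, pot2, pot3 only 3 to 4 are there at a start; the rules pass over those that are not, and their reading is None.
Of cartridge0, cartridge1 only 1 to 2 are there at a start; the rules pass over those that are not, and their reading is None.
At some moment in a run one of pot0, pot1, pot2, pot3 may be knocked a few centimetres aside while the robot is not near it.
It also fails if it takes over 210 s, if anything falls off the work surface, if the arm or the gripper's body presses on something with over 40 N, if the wrist force passes 120 N, or if a joint passes its speed limit or range.

## Working session

There is one attempt and no reset: what is moved stays moved. The work goes in short steps, Python scripts to look and compute and a tool call to move; the robot and the scene stay as the last step left them, time stands still between calls to the robot, and variables do not carry over. Pictures are saved under pics/ and viewed, at most 14 in all, crops included, and the job is handed in when it is done.

Besides the shell and the picture viewer there is one more tool, called as name(argument=value, ...) on one line, values as JSON. move_arm: Moves the arm, as the interface text tells. Its arguments: {"type":"object","properties":{"commands":{"type":"string"},"grip_force":{"type":"number"}},"required":["commands"]}

```bash
mkdir -p pics
cat > h.py <<'E'
import numpy as np, cv2
from station import telemetry, snapshot, ticket
def take(n,f=None):
    s=snapshot(n)
    if f:
        cv2.imwrite(f'pics/{f}.png',cv2.cvtColor(s['image'],cv2.COLOR_RGB2BGR)); np.savez(f'pics/{f}.npz',**s)
    return s
def load(f): return dict(np.load(f'pics/{f}.npz'))
def ray(s,u,v):
    d=s['pose'][:3,:3]@np.array([(u-s['cx'])/s['fx'],(v-s['cy'])/s['fy'],1.]); return s['pose'][:3,3],d
def plane(s,u,v,z):
    o,d=ray(s,u,v); return o+d*(z-o[2])/d[2]
def tri(s1,p1,s2,p2):
    A=[];b=[]
    for s,p in((s1,p1),(s2,p2)):
        o,d=ray(s,*p); d=d/np.linalg.norm(d); M=np.eye(3)-np.outer(d,d); A.append(M);b.append(M@o)
    return np.linalg.lstsq(np.vstack(A),np.hstack(b),rcond=None)[0]
def proj(s,P):
    P=np.asarray(P,float); c=s['pose'][:3,:3].T@(P-s['pose'][:3,3]); return s['fx']*c[0]/c[2]+s['cx'],s['fy']*c[1]/c[2]+s['cy']
E
python3 - <<'E'
from h import *
np.set_printoptions(precision=4,suppress=True)
for n in('scene','side','wrist'):
    s=take(n,n+'0'); print(n,s['fx'],s['cx'],s['cy'],s['pose'])
print(telemetry.sense())
E
```

```text
scene 378.69327214270237 316.5890905080333 204.02862174152617 [[ 0.2514  0.6436 -0.7229  1.3026]
 [ 0.9677 -0.1536  0.1998 -0.1785]
 [ 0.0176 -0.7498 -0.6615  0.793 ]
 [ 0.      0.      0.      1.    ]]
side 498.390302243534 317.8089987500299 200.61102122593942 [[-0.698  -0.5354  0.4755 -0.2138]
 [-0.7161  0.5185 -0.4674  0.7591]
 [ 0.0036 -0.6667 -0.7453  1.3034]
 [ 0.      0.      0.      1.    ]]
wrist 326.1329677730216 320.4803443590853 202.46184533480977 [[ 0.384   0.8825  0.2714  0.1706]
 [ 0.9233 -0.3663 -0.1154  0.6057]
 [-0.0024  0.2949 -0.9555  0.3732]
 [ 0.      0.      0.      1.    ]]
{'t': 0.15, 'q': array([ 0.9975,  0.5283,  1.4336,  0.    ,  1.1814, -0.1785]), 'qd': array([ 0.0018, -0.0015, -0.0043, -0.0009,  0.0008, -0.0007]), 'tau': array([  0.0013, -44.2742, -17.8277,  -0.0002,   0.0055,   0.    ]), 'tcp_pos': array([0.2401, 0.5765, 0.2305]), 'tool_rot': array([ 0.1961,  0.9806, -0.0008, -0.0003]), 'force': array([0.0586, 0.8295, 0.7737]), 'ft_torque': array([ 0.0131,  0.0124, -0.0011]), 'gripper_force': 0.0, 'finger_gap': 0.9997970111870192}
```

View pics/scene0.png

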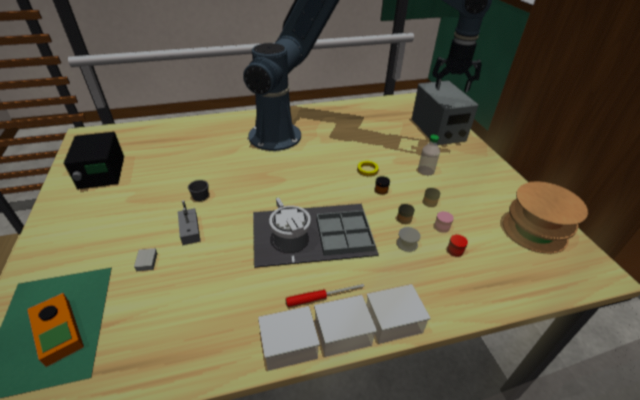

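View pics/side0.png

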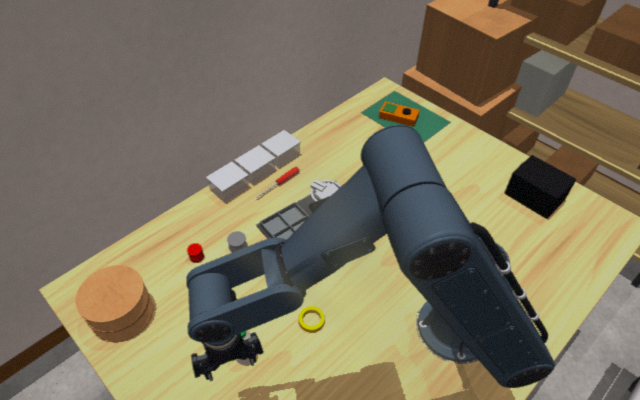

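Run:
```python
from h import *
im=cv2.imread('pics/scene0.png')
a=cv2.resize(im[150:280,150:350],(800,520),interpolation=cv2.INTER_CUBIC)
b=cv2.resize(im[150:280,340:490],(692,600),interpolation=cv2.INTER_CUBIC)
c=np.zeros((600,800,3),np.uint8)
c[:260,:400]=cv2.resize(a,(400,260)); c[0:520,400:800]=cv2.resize(im[155:265,390-40:475],(400,520)) if 0 else 0
d=cv2.resize(im[150:280,350:480],(400,400),interpolation=cv2.INTER_CUBIC); c[:400,400:]=d
cv2.imwrite('pics/crop0.png',c[:400])
s=load('scene0')
for n,p,z in [('p382',(382,187),.022),('p406',(406,214),.022),('p432',(432,197),.022),('pink',(444,221),.022),('red',(457,245),.022),('spool',(409,239),.02),('can',(290,219),.092),('rack',(189,225),.03),('bottle',(429,160),.07),('tape',(368,168),.01),('cup',(199,190),.02),('tin',(146,260),.01)]:
    print(n,plane(s,*p,z).round(3))
```

```text
p382 [0.428 0.283 0.022]
p406 [0.566 0.305 0.022]
p432 [0.512 0.419 0.022]
pink [0.621 0.402 0.022]
red [0.716 0.389 0.022]
spool [0.662 0.27  0.02 ]
can [ 0.579 -0.051  0.092]
rack [ 0.472 -0.323  0.03 ]
bottle [0.384 0.463 0.07 ]
tape [0.303 0.282 0.01 ]
cup [ 0.305 -0.293  0.02 ]
tin [ 0.559 -0.438  0.01 ]
```

View pics/crop0.png

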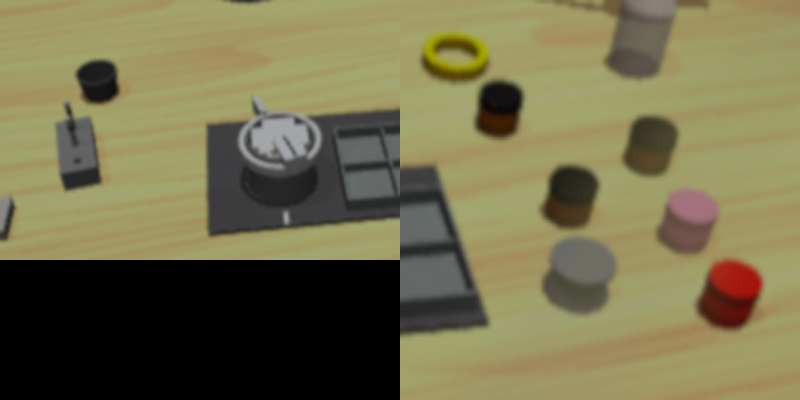

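```bash
cat >> h.py <<'E'
from scipy.spatial.transform import Rotation as R
def tool(yaw): # yaw deg: heading of tool y axis in world; tool z down
    a=np.radians(yaw); y=np.array([np.cos(a),np.sin(a),0]); z=np.array([0,0,-1.]); return R.from_matrix(np.c_[np.cross(y,z),y,z])
def plan(*wps):  # wps: (x,y,z,yaw) metres/deg; prints one delta per waypoint
    st=telemetry.sense(); p=st['tcp_pos']; q=R.from_quat(st['tool_rot'])
    for w in wps:
        d=q.inv().apply(np.array(w[:3])-p)*1000; t=tool(w[3]); r=np.degrees((q.inv()*t).as_rotvec())
        print('d',d.round(1),'r',r.round(1),'rows',round(max(np.linalg.norm(d)/62.5,np.linalg.norm(r)/10.7),1)); p=np.array(w[:3]); q=t
def here():
    st=telemetry.sense(); y=R.from_quat(st['tool_rot']).as_matrix()[:,1]
    print('t',round(st['t'],2),'tcp',st['tcp_pos'].round(4),'yaw',np.degrees(np.arctan2(y[1],y[0])).round(2),'gap',round(st['finger_gap'],3),'F',st['force'].round(1),'gf',round(st['gripper_force'],1))
E
python3 -c "
from h import *
here(); plan((.33,.35,.34,90),(.45,.1,.34,90))"
```

```text
t 0.15 tcp [0.2401 0.5765 0.2305] yaw 67.38 gap 1.0 F [0.1 0.8 0.8] gf 0.0
d [-170.1 -174.6 -109.2] r [ -0.1  -0.  -22.6] rows 4.3
d [-120. -250.    0.] r [0. 0. 0.] rows 4.4
```

move_arm(commands="-34 -35 -40 0 0 -4.6 1; -68 -70 -80 0 0 -9.2 1; -102 -105 -109 0 0 -13.8 1; -136 -140 -109 0 0 -18.2 1; -170 -175 -109 0 0 -22.6 1")

```text
t: 0.78
tcp_pos: [0.3303, 0.3486, 0.3408]
tool_rot: [-0.001, 1.0, 0.0, 0.001]
force: [0.4, 0.2, 0.7]
finger_gap: 1.0
gripper_force: 0.0
```

move_arm(commands="-24 -50 0 0 0 0 1; -48 -100 0 0 0 0 1; -72 -150 0 0 0 0 1; -96 -200 0 0 0 0 1; -120 -250 0 0 0 0 1")

```text
t: 1.4
tcp_pos: [0.4502, 0.0983, 0.3403]
tool_rot: [0.0, 1.0, 0.0, 0.0]
force: [1.9, -0.2, -0.0]
finger_gap: 0.998
gripper_force: 0.0
```

move_arm(commands="-120 0 0 0 0 0 1; 0 0 0 0 0 0 1; 0 0 0 0 0 0 1; 0 0 0 0 0 0 1; 0 0 0 0 0 0 1")

```text
t: 2.02
tcp_pos: [0.4507, 0.1, 0.3416]
tool_rot: [0.0, 1.0, -0.0, 0.002]
force: [0.5, 0.0, 0.3]
finger_gap: 0.997
gripper_force: 0.0
```

```bash
python3 -c "
from h import *
here(); take('wrist','w1'); take('side','side1'); take('scene','scene1')
plan((.45,-.12,.34,90))"
```

```text
t 2.02 tcp [0.4507 0.1    0.3416] yaw 89.99 gap 0.997 F [0.5 0.  0.3] gf 0.0
d [   0.4 -220.     1.3] r [-0.   0.1 -0. ] rows 3.5
```

View pics/w1.png

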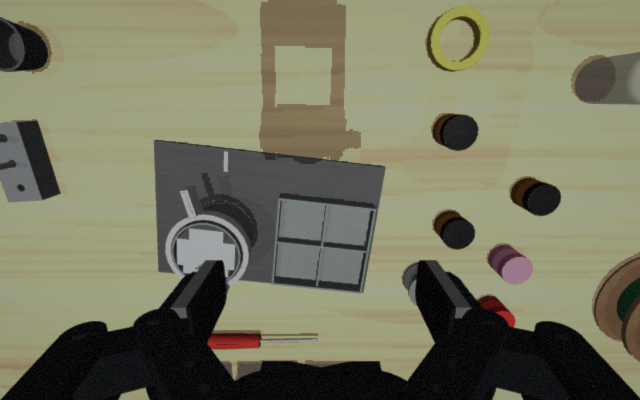

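move_arm(commands="0 -60 0 0 0 0 1; 0 -120 0 0 0 0 1; 0 -180 0 0 0 0 1; 0 -220 0 0 0 0 1; 0 -220 0 0 0 0 1")

```text
t: 2.8
tcp_pos: [0.4503, -0.1228, 0.3408]
tool_rot: [0.002, 1.0, -0.001, 0.001]
force: [0.3, 0.9, 1.3]
finger_gap: 1.002
gripper_force: 0.0
```

```bash
python3 -c "
from h import *
here(); take('wrist','w2')"
```

```text
t 2.8 tcp [ 0.4503 -0.1228  0.3408] yaw 89.72 gap 1.002 F [0.3 0.9 1.3] gf 0.0
```

View pics/w2.png

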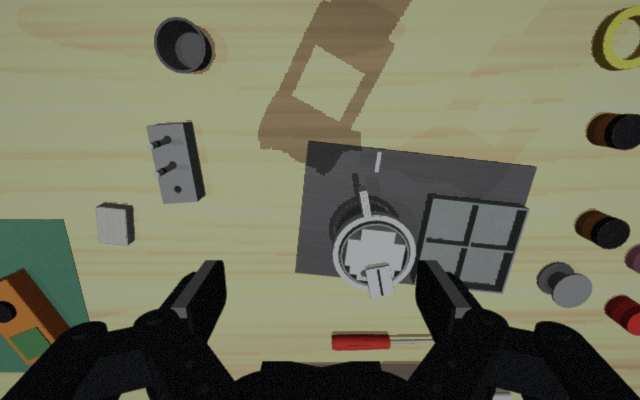

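```bash
cat > m1.py <<'E'
from h import *
np.set_printoptions(precision=4,suppress=True)
for f in('w1','w2'):
    s=load(f); im=s['image']; hsv=cv2.cvtColor(im,cv2.COLOR_RGB2HSV)
    m=((hsv[...,1]<70)).astype(np.uint8); m[262:]=0
    m=cv2.morphologyEx(m,cv2.MORPH_OPEN,np.ones((3,3),np.uint8))
    c=proj(s,(.57,.0,.008)); n,l,st,ce=cv2.connectedComponentsWithStats(m)
    k=1+np.argmax(st[1:,4]); print(f,st[k],ce[k])
    # board: left edge by rows, top edge by cols
    L=[];T=[];Rr=[]
    x0,y0,w,h=st[k][:4]
    for v in range(y0+12,258,4):
        xs=np.where(l[v]==k)[0]; L.append((xs[0],v)); Rr.append((xs[-1]+1,v))
    for u in range(x0+12,x0+w-20,4):
        ys=np.where(l[:,u]==k)[0]; T.append((u,ys[0]))
    for nm,P in(('L',L),('T',T),('R',Rr)):
        W=np.array([plane(s,u-.5,v-.5,.008)[:2] for u,v in P]).astype(np.float32)
        vx,vy,px,py=cv2.fitLine(W,cv2.DIST_HUBER,0,.001,.001).ravel()
        res=(W-[px,py])@[-vy,vx]; a=np.degrees(np.arctan2(vy,vx)); print(nm,'p',px,py,'ang',a,'res',np.median(abs(res)),abs(res).max())
    # bright canister parts
    g=im.min(2); b=((g>115)&(hsv[...,1]<50)).astype(np.uint8)
    n,l2,st2,ce2=cv2.connectedComponentsWithStats(b)
    for i in range(1,n):
        if st2[i,4]>15: print(st2[i],ce2[i].round(1),plane(s,*ce2[i],.092)[:2])
    # pots
    amb=((hsv[...,0]<15)&(hsv[...,1]>120)&(im[...,0]<130)).astype(np.uint8)
    n,l3,st3,ce3=cv2.connectedComponentsWithStats(amb)
    for i in range(1,n):
        if st3[i,4]>60: print('amb',st3[i],ce3[i].round(1),plane(s,*ce3[i],.02)[:2], im[l3==i].mean(0))
E
python3 m1.py
```

```text
w1 [     0      0    640    262 142493] [315.2647 138.2835]
L p 0.4222373 -0.36138755 ang -16.346561 res 6.993358e-09 1.8626451e-08
T p 0.25143293 0.12204975 ang -89.977295 res 1.2399143e-08 0.20761845
R p 0.4507009 0.5663784 ang 16.297716 res 1.5254699e-08 0.07000625
[229  38  32   6 124] [246.   40.7] [0.3127 0.0187]
[ 127   49  134   21 1232] [201.8  61.2] [ 0.3333 -0.0318]
[238  49  14   5  24] [244.9  50.9] [0.3228 0.0168]
[275  55  57   9 292] [301.2  59.2] [0.3312 0.0786]
[345  57  25   6  67] [356.5  59.6] [0.3316 0.1398]
[95 62 23  5 54] [106.5  63.6] [ 0.3358 -0.138 ]
[119  62   8   7  25] [123.   64.2] [ 0.3364 -0.1197]
[633  64   7  34 156] [636.8  82.1] [0.3549 0.457 ]
[ 344   69   89   29 1891] [388.9  84.8] [0.3579 0.1774]
[527  73  45  18 427] [548.4  82.7] [0.3555 0.3573]
[276  76  55  23 731] [306.8  88.5] [0.3619 0.0844]
[458  81  42  15 468] [477.3  86.7] [0.3598 0.2777]
[ 0 83 28  4 62] [13.4 84.5] [ 0.3578 -0.2477]
[235  85  27   8 108] [249.1  88.6] [0.362  0.0189]
[221  87  13   7  47] [227.5  88.9] [ 0.3624 -0.0057]
[247  93  15   5  30] [253.9  94.9] [0.3688
[... 5627 characters left out ...]
.6107 -0.4224]
[470 285  82  15 700] [516.1 293. ] [0.6276 0.1447]
[584 285  56  18 515] [613.2 292. ] [0.6264 0.2775]
[  82  287   90   16 1002] [121.9 294.2] [ 0.6277 -0.3977]
[391 341  43   3  97] [410.3 341.7] [0.7078 0.0057]
[493 395  23   5  97] [502.9 396.9] [0.811  0.1563]
amb [587 114  32  32 436] [600.1 128.7] [0.4128 0.265 ] [46.3211 26.4427 12.7638]
amb [576 211  33  29 403] [588.9 222.8] [0.5524 0.2829] [47.3102 27.0993 13.1166]
amb [   0  270   70   75 1591] [ 37.  303.3] [ 0.691  -0.5918] [59.4563 31.2866 13.4412]
amb [605 296  35  36 556] [621.3 309.1] [0.7051 0.3728] [60.9586 15.8993 12.8399]
amb [332 334  58  14 355] [360.2 337.7] [ 0.7606 -0.0567] [88.1408 24.893  21.3014]
```

```bash
cat > m2.py <<'E'
from h import *
np.set_printoptions(precision=4,suppress=True)
S={f:load(f) for f in('w1','w2')}
print('stripe',tri(S['w1'],(225.5,161.1),S['w2'],(377.6,161.5)))
for f,s in S.items():
    im=s['image']; g=cv2.GaussianBlur(im.max(2),(3,3),0)
    u0,v0=proj(s,(.50,.05,.008)); m=(g<105).astype(np.uint8); m[258:]=0
    n,l,st,ce=cv2.connectedComponentsWithStats(m); k=np.argmax([0]+[st[i,4] if abs(ce[i]-[u0,v0]).max()<120 else 0 for i in range(1,n)]); print(f,st[k])
    x0,y0,w,h=st[k][:4]; L=[];T=[];Q=[]
    for v in range(y0+40,250,3):
        xs=np.where(l[v]==k)[0]; L.append((xs[0],v)); Q.append((xs[-1]+1,v))
    for u in range(x0+20,x0+w-15,3):
        ys=np.where(l[:,u]==k)[0]; T.append((u,ys[0]))
    ln={}
    for nm,P in(('L',L),('T',T),('R',Q)):
        P=np.array(P); W=np.array([plane(s,u-(nm!='T')*.5,v-(nm=='T')*.5,.008)[:2] for u,v in P]).astype(np.float32)
        for _ in range(3):
            vx,vy,px,py=cv2.fitLine(W,cv2.DIST_HUBER,0,.001,.001).ravel(); r=abs((W-[px,py])@[-vy,vx]); W=W[r<max(.002,1.5*np.median(r))]
        print(nm,(px,py),'ang',np.degrees(np.arctan2(vy,vx)),len(P),len(W)); ln[nm]=(np.array([px,py]),np.array([vx,vy]))
    for nm in 'LR':
        a,b=ln['T'],ln[nm]; t=np.linalg.solve(np.c_[a[1],-b[1]],b[0]-a[0]); print('corner',nm,a[0]+a[1]*t[0])
    # canister white insert
    b=(im.min(2)>130).astype(np.uint8); c=np.array(proj(s,(.575,-.052,.092))).astype(int)
    print('can approx',c)
    r=b[c[1]-62:c[1]+50,c[0]-50:c[0]+50]
    print('\n'.join(''.join('#' if x else '.' for x in row) for row in r[::2]))
E
python3 m2.py
```

```text
stripe [ 0.4597 -0.0396  0.0087]
w1 [  154   140   231   118 15818]
L (np.float32(0.53477776), np.float32(-0.1528224)) ang -6.6443796 24 24
T (np.float32(0.44714016), np.float32(0.028938716)) ang 83.43739 66 66
R (np.float32(0.5359885), np.float32(0.18694766)) ang -6.292727 24 24
corner L [ 0.4277 -0.1403]
corner R [0.4662 0.1946]
can approx [206 258]
..........................#######...................................................................
...........................####.##..................................................................
...........................########.................................................................
............................#######.................................................................
.............................####.##................................................................
.............................########...............................................................
..............................########..............................................................
...............................#######.
[... 10184 characters left out ...]
........................................###########...##########..............................
...............................................#################....................................
################################...............######...............................................
###########################################.###################.....................................
#####################################################################################....#..........
#.##.#.#####.##################################.###########################################.........
.............#.........................#..........#.#...#.....#..............##.....#..#...#........
```

```bash
cat > m3.py <<'E'
from h import *
from scipy.optimize import least_squares
np.set_printoptions(precision=4,suppress=True)
S={f:load(f) for f in('w1','w2')}
yaw=np.radians(-6.7); C={}
for f,c in(('w1',(206,258)),('w2',(374,258))):
    s=S[f]; b=s['image'].min(2)>130; P=[]
    for v in range(c[1]-36,c[1]+12):
        xs=np.where(b[v,c[0]-50:c[0]+50])[0]+c[0]-50; P+=[(xs[0],v),(xs[-1],v)]
    C[f]=P
def fit(z):
    out=[]
    for f in C:
        W=np.array([plane(S[f],u,v,z)[:2] for u,v in C[f]])
        r=least_squares(lambda p:np.hypot(*(W-p[:2]).T)-p[2],[.57,-.05,.05],loss='soft_l1',f_scale=.0005); out.append(r.x)
    return out
for z in(.08,.085,.09,.095,.1): print(z,*fit(z))
s=S['w2']
for z in (.093,):
    a=plane(s,364,196,z);b=plane(s,367.5,214,z);print('handle w2',a,b,'dir',np.degrees(np.arctan2(*(a-b)[1::-1])))
    a=plane(S['w1'],185,196,z);b=plane(S['w1'],192,214,z);print('handle w1',a,b,'dir',np.degrees(np.arctan2(*(a-b)[1::-1])))
a=plane(s,378,270,.103);b=plane(s,382,292,.103);print('keeper',a,b,np.degrees(np.arctan2(*(b-a)[1::-1])))
# handle tip component crop
for f,(x,y) in(('w1',(206,258)),('w2',(374,258))):
    g=S[f]['image'].min(2)[y-76:y-48,x-36:x+2]; print('\n'.join(' '.join('%3d'%q for q in r) for r in g[::2]))
# rack crop
g=s['image'].max(2)[118:206,140:210]; print('\n'.join(''.join('#%+-. '[min(5,q//38)] for q in r) for r in g[::2]))
E
python3 m3.py
```

```text
0.08 [ 0.5732 -0.0552  0.0555] [ 0.5733 -0.0512  0.0555]
0.085 [ 0.5708 -0.0533  0.0548] [ 0.5708 -0.0521  0.0548]
0.09 [ 0.5683 -0.0514  0.0541] [ 0.5683 -0.053   0.0541]
0.095 [ 0.5659 -0.0495  0.0534] [ 0.5659 -0.0539  0.0534]
0.1 [ 0.5634 -0.0475  0.0527] [ 0.5634 -0.0548  0.0528]
handle w2 [ 0.4877 -0.0691  0.093 ] [ 0.5115 -0.0639  0.093 ] dir -167.48884873886072
handle w1 [ 0.4888 -0.0692  0.093 ] [ 0.5126 -0.0633  0.093 ] dir -165.95637190356246
keeper [ 0.5854 -0.0487  0.103 ] [ 0.6183 -0.0418  0.103 ] 11.875333289361192
 72  75  72  75  77  75  74  77  75  77  76  75  76  74  77  78  77  76  74  76  76  76  77  77  77  77  74  78  78  75  81  77  79  74  49  44  49  44
 72  73  74  72  75  74  74  74  76  73  73  76  74  75  73  74  75  76  78  77  76  75  77  74  73  78  76  78  76  76  78  76  75  72  51  46  49  45
 76  78  76  77  76  77  78  75  75  74  78  78  78  76  75  75  69  68  63  64  65  65  64  60  62  73  75  73  72  75  76  76  76  70  52  53  47  48
 76  76  75  78  74  77  77  76  77  76  79  76  74  77  71  64  65  62  66  66  59  61  60  59  62  65  77 
[... 6115 characters left out ...]
..........---------------++%%%++-------------+%#######%+.....
....................----+--------+%%####%+---+--------+%%%#####%+.....
....................-------------++%%%%%%+-------------+%#######%-....
....................---------------++%%%+--------------+%#######%+....
.....................----------------------------------++%#####%%+-...
.....................-----------------------------------+%####%%-.....
......................----------------------------------+%##%-........
......................-----------------------------------+%-..........
.......................------------------------------.................
......................................................................
```

move_arm(commands="-9 11 18 0 0 10 1; -19 22 36 0 0 20 1; -28 32 54 0 0 30 1; -38 43 72 0 0 40 1; -47 54 91 0 0 50 1")

```text
t: 3.48
tcp_pos: [0.4972, -0.064, 0.2492]
tool_rot: [0.424, 0.905, 0.0, 0.0]
force: [0.2, 0.0, -0.2]
finger_gap: 1.003
gripper_force: 0.0
```

move_arm(commands="0 0 0 0 0 10 0.2; 0 0 0 0 0 20 0.2; 0 0 0 0 0 30 0.2; 0 0 0 0 0 40 0.2; 0 0 0 0 0 50 0.2")

```text
t: 4.1
tcp_pos: [0.4967, -0.0642, 0.2497]
tool_rot: [0.767, 0.641, 0.0, -0.0]
force: [0.2, -0.2, -1.1]
finger_gap: 0.599
gripper_force: 0.0
```

move_arm(commands="0 0 0 0 0 10 0.2; 0 0 0 0 0 20 0.2; 0 0 0 0 0 30 0.2; 0 0 0 0 0 40 0.2; 0 0 0 0 0 50 0.2")

```text
t: 4.72
tcp_pos: [0.4967, -0.0643, 0.2497]
tool_rot: [0.966, 0.257, 0.0, -0.0]
force: [1.0, 0.8, 0.3]
finger_gap: 0.602
gripper_force: 0.0
```

```bash
python3 -c "
from h import *
here(); plan((.496,-.069,.115,-77.5)); take('wrist','w3')"
```

```text
t 4.72 tcp [ 0.4967 -0.0643  0.2497] yaw -60.22 gap 0.602 F [1.  0.8 0.3] gf 0.0
d [ -3.1   3.8 134.7] r [-0.  -0.  17.3] rows 2.2
```

View pics/w3.png

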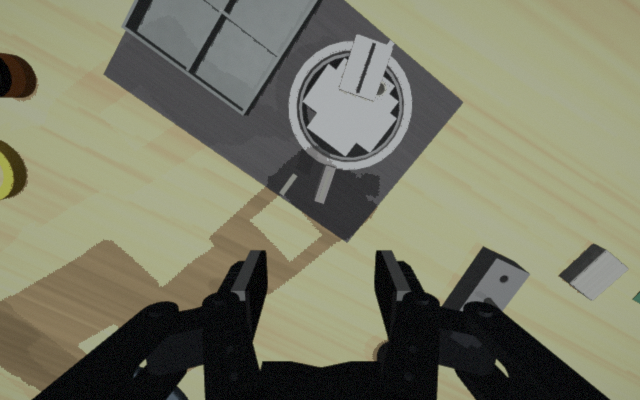

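Run:
```python
from h import *
np.set_printoptions(precision=4,suppress=True)
s=load('w3')
print('handle ends',plane(s,328.5,167,.093),plane(s,321,202,.093),'mid',plane(s,324.5,184,.093))
print('bore',plane(s,380,88,.092)); print('keeper line',plane(s,360,92,.103),plane(s,376,41,.103))
print('ring',plane(s,350,104,.088))
c=np.array([.569,-.053]);a=np.radians(-6.7);X=np.array([np.cos(a),np.sin(a)]);Y=np.array([-X[1],X[0]])
for y in(-.0095,.0095): print('bore pred',c+.028*X+y*Y)
```

```text
handle ends [ 0.5155 -0.0621  0.093 ] [ 0.4825 -0.073   0.093 ] mid [ 0.4996 -0.067   0.093 ]
bore [ 0.5978 -0.066   0.092 ]
keeper line [ 0.5854 -0.0517  0.103 ] [ 0.6249 -0.0424  0.103 ]
ring [ 0.5736 -0.0507  0.088 ]
bore pred [ 0.5957 -0.0657]
bore pred [ 0.5979 -0.0468]
```

move_arm(commands="-3 3.5 50 0 0 8 0.2; -3 3.5 100 0 0 16 0.2; -3 3.5 130 0 0 16 0.2; -3 3.5 160 0 0 16 0.2; -3 3.5 178 0 0 16 0.2")

```text
t: 5.4
tcp_pos: [0.4956, -0.0691, 0.0702]
tool_rot: [0.992, 0.124, -0.001, -0.0]
force: [0.3, -0.3, 0.3]
finger_gap: 0.601
gripper_force: 0.0
```

move_arm(commands="0 0 0 0 0 0 -1; 0 0 0 0 0 0 -1; 0 0 0 0 0 0 -1; 0 0 0 0 0 0 -1; 0 0 0 0 0 0 -1", grip_force=25)

```text
t: 6.02
tcp_pos: [0.4965, -0.0706, 0.0722]
tool_rot: [0.993, 0.122, 0.001, 0.0]
force: [-0.2, 1.9, 5.1]
finger_gap: 0.116
gripper_force: 28.0
```

```bash
cat >> h.py <<'E'
def arc(c,dirs): # rows turning about world centre c by each angle (deg, CCW) from present pose
    st=telemetry.sense(); p=st['tcp_pos']; q=R.from_quat(st['tool_rot'])
    for a in dirs:
        w=R.from_euler('z',a,degrees=True).apply(p-np.r_[c,p[2]])+np.r_[c,p[2]]; print(a,q.inv().apply(w-p).round(4)*1000)
E
python3 -c "
from h import *
here(); arc((.5690,-.053),[8,16,24,32,40]); st=telemetry.sense(); print(st['ft_torque'],np.degrees(np.arctan2(st['tcp_pos'][1]+.053,st['tcp_pos'][0]-.569)))"
```

```text
t 6.03 tcp [ 0.4965 -0.0706  0.0722] yaw -76.01 gap 0.116 F [-0.2  1.9  5.1] gf 28.0
8 [ 0.7 10.4  0. ]
16 [ 2.8 20.6  0. ]
24 [ 6.3 30.4  0. ]
32 [11.1 39.6  0. ]
40 [17.2 48.   0.1]
[ 0.19551097  0.01466668 -0.02701266] -166.3135041184898
```

move_arm(commands="0.7 10.4 0 0 0 -8 -1; 2.8 20.6 0 0 0 -16 -1; 6.3 30.4 0 0 0 -24 -1; 11.1 39.6 0 0 0 -32 -1; 17.2 48 0 0 0 -40 -1")

```text
t: 6.65
tcp_pos: [0.5254, -0.1138, 0.0722]
tool_rot: [0.89, 0.455, 0.001, 0.001]
force: [1.6, 1.1, 4.0]
finger_gap: 0.107
gripper_force: 28.0
```

move_arm(commands="0.5 9.1 0 0 0 -7 -1; 2.3 18.7 0 0 0 -14.5 -1; 5.3 28 0 0 0 -22 -1; 9.2 36.3 0 0 0 -29 -1; 9.2 36.3 0 0 0 -29 -1")

```text
t: 7.28
tcp_pos: [0.5607, -0.1278, 0.0722]
tool_rot: [0.749, 0.662, 0.001, 0.002]
force: [2.9, -0.8, 5.4]
finger_gap: 0.113
gripper_force: 28.0
```

```bash
python3 -c "
from h import *
here(); st=telemetry.sense(); print(np.degrees(np.arctan2(st['tcp_pos'][1]+.053,st['tcp_pos'][0]-.569))%360-173.3, np.hypot(st['tcp_pos'][1]+.053,st['tcp_pos'][0]-.569))"
```

```text
t 7.28 tcp [ 0.5607 -0.1278  0.0722] yaw -7.07 gap 0.113 F [ 2.9 -0.8  5.4] gf 28.0
90.34955140759831 0.07525800051103691
```

move_arm(commands="0 0 0 0 0 0 0.2; 0 0 0 0 0 0 0.2; 0 0 -50 0 0 0 0.2; 0 0 -110 0 0 0 0.2; 0 0 -170 0 0 0 0.2")

```text
t: 7.9
tcp_pos: [0.5579, -0.1266, 0.2422]
tool_rot: [0.749, 0.662, -0.001, -0.001]
force: [0.1, -0.8, 0.0]
finger_gap: 0.598
gripper_force: 0.0
```

move_arm(commands="0 0 0 0 0 0 0.2; 0 0 0 0 0 0 0.2; 0 0 0 0 0 0 0.2; 0 0 0 0 0 0 0.2; 0 0 0 0 0 0 0.2")

```text
t: 8.52
tcp_pos: [0.5586, -0.1268, 0.2403]
tool_rot: [0.749, 0.662, -0.0, -0.001]
force: [0.6, 0.0, -0.2]
finger_gap: 0.603
gripper_force: 0.0
```

```bash
python3 -c "
from h import *
here(); take('wrist','w4')
im=cv2.imread('pics/w4.png'); s=load('w4'); print(proj(s,(.569,-.053,.092)),proj(s,(.47,-.32,.035)))"
```

```text
t 8.53 tcp [ 0.5586 -0.1268  0.2403] yaw -7.03 gap 0.603 F [ 0.6  0.  -0.2] gf 0.0
(np.float64(322.37397203764584), np.float64(102.8179664173299)) (np.float64(270.10206806607874), np.float64(330.54066648496337))
```

View pics/w4.png

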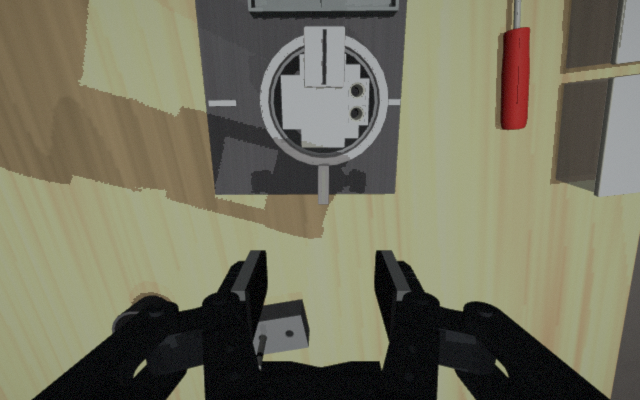

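Run:
```python
from h import *
np.set_printoptions(precision=4,suppress=True)
s=load('w4'); g=s['image'].max(2).astype(float)
for c in((357,90),(357,113)):
    r=g[c[1]-9:c[1]+10,c[0]-9:c[0]+10]; yy,xx=np.mgrid[-9:10,-9:10]; w=np.clip(120-r,0,None)*(np.hypot(xx,yy)<8)
    u,v=c[0]+(w*xx).sum()/w.sum(),c[1]+(w*yy).sum()/w.sum(); print(u,v,plane(s,u,v,.092))
c=np.array([.569,-.053]);a=np.radians(-6.7);X=np.array([np.cos(a),np.sin(a)]);Y=np.array([-X[1],X[0]])
for y in(-.0095,.0095): print('bore pred',c+.028*X+y*Y)
print('stripes',plane(s,222,103,.008),plane(s,396,102,.008))
plan((.47,-.18,.26,-90))
```

```text
356.2275960170697 89.97310228889177 [ 0.5986 -0.0462  0.092 ]
355.6255084253341 112.84195235328298 [ 0.5964 -0.0647  0.092 ]
bore pred [ 0.5957 -0.0657]
bore pred [ 0.5979 -0.0468]
stripes [ 0.4596 -0.04    0.008 ] [ 0.6496 -0.0623  0.008 ]
d [-63.6 -81.7 -19.4] r [-0.1  0.  83. ] rows 7.8
```

move_arm(commands="-27 -15 -20 0 0 9 0.2; -54 -30 -20 0 0 18 0.2; -81 -45 -20 0 0 27 0.2; -108 -60 -20 0 0 36 0.2; -133 -73 -20 0 0 43 0.2")

```text
t: 9.2
tcp_pos: [0.4696, -0.2508, 0.2612]
tool_rot: [0.941, 0.34, -0.0, -0.0]
force: [0.3, -0.9, 0.7]
finger_gap: 0.601
gripper_force: 0.0
```

move_arm(commands="0 0 0 0 0 10 0.2; 0 0 0 0 0 20 0.2; 0 0 0 0 0 30 0.2; 0 0 0 0 0 40 0.2; 0 0 0 0 0 40 0.2")

```text
t: 9.82
tcp_pos: [0.4703, -0.25, 0.2612]
tool_rot: [1.0, 0.001, -0.0, -0.0]
force: [-0.6, -0.6, -0.1]
finger_gap: 0.596
gripper_force: 0.0
```

```bash
python3 -c "
from h import *
here(); take('wrist','w5')"
```

```text
t 9.82 tcp [ 0.4703 -0.25    0.2612] yaw -89.91 gap 0.596 F [-0.6 -0.6 -0.1] gf 0.0
```

move_arm(commands="0 30 0 0 0 0 0.2; 0 60 0 0 0 0 0.2; 0 110 0 0 0 0 0.2; 0 110 0 0 0 0 0.2; 0 110 0 0 0 0 0.2")

```text
t: 10.5
tcp_pos: [0.4699, -0.3595, 0.2608]
tool_rot: [1.0, 0.0, -0.0, -0.001]
force: [0.1, 1.4, 0.1]
finger_gap: 0.598
gripper_force: 0.0
```

```bash
python3 -c "
from h import *
here(); take('wrist','w6')
a=cv2.imread('pics/w5.png');b=cv2.imread('pics/w6.png')
A,B=load('w5'),load('w6')
for s in(A,B):
  for P in((.472,-.323,.035),(.43,-.32,.085)): print(proj(s,P))
cv2.imwrite('pics/w56.png',np.hstack([a[:300,120:520],b[:300,120:520]]))"
```

```text
t 10.5 tcp [ 0.4699 -0.3595  0.2608] yaw -89.97 gap 0.598 F [0.1 1.4 0.1] gf 0.0
(np.float64(384.03417033822467), np.float64(168.914307996523))
(np.float64(387.701790273297), np.float64(218.2375067334847))
(np.float64(288.86980525213016), np.float64(168.33485787491523))
(np.float64(282.57853605391983), np.float64(217.69118888841075))
```

View pics/w56.png

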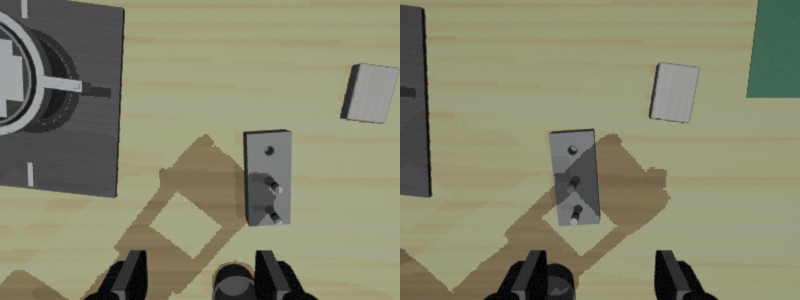

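Run:
```python
from h import *
for f,u0 in(('w5',372),('w6',278)):
    g=load(f)['image'].max(2)
    print(f,'cols',u0)
    for v in range(140,232): print(v,''.join('#%x+=-. '[min(7,q//26)] for q in g[v,u0:u0+38]))
```

```text
w5 cols 372
140 ====================================-=
141 ======================================
142 ===-=======-==========================
143 ==-=============-=====================
144 ======================================
145 -======-==============================
146 =====-==========+x++==================
147 ==-=============x%%%+=================
148 ==-=======-=====x%%%%+================
149 -==============+%%%%%x================
150 =======-=======x%%%%%x================
151 =-==========++x%%%%%%x================
152 ============+x%%%%%%%+================
153 =-=====-=====+%%%%%%x+================
154 ==============+x%%x++=================
155 ===============++++===================
156 ======================================
157 ======================================
158 ======================================
159 ======================================
160 ======================================
161 ======================================
162 ======================================
163 ======================================
164 ======================================
165 =========
[... 6135 characters left out ...]
============
216 =============x%%%%%%%+================
217 =============xxxx%%%%+================
218 ============+x+==+x%x=================
219 ==============----=x+=================
220 ============-------++=================
221 -===========-------===================
222 -===========-------===================
223 -===========-------===================
224 -============------======-------------
225 -========---------------..-...........
226 .-------.-..-.........................
227 ......................................
228 ......................................
229 ......................................
230 ......................................
231 ......................................
```

Run:
```python
from h import *
np.set_printoptions(precision=4,suppress=True)
A,B=load('w5'),load('w6')
for n,a,b,z in(('Atop',(398,190),(290.5,190),.085),('Btop',(398.5,222.5),(293.3,222),.085),('Ahole',(389,181),(295,181),.035),('Bhole',(389.3,210),(298,209.5),.035),('Ehole',(390.2,150.4),(292,150),.035)):
    print(n,tri(A,a,B,b),plane(A,*a,z)[:2],plane(B,*b,z)[:2])
print('bore tri',tri(load('w3'),(380,88),load('w4'),(355.6,112.8)))
plan((.465,-.319,.15,-90))
```

```text
Atop [ 0.4597 -0.3289  0.0836] [ 0.4604 -0.3285] [ 0.4597 -0.329 ]
Btop [ 0.4259 -0.3312  0.0866] [ 0.4253 -0.3316] [ 0.4252 -0.331 ]
Ahole [ 0.4574 -0.3297  0.0348] [ 0.4578 -0.3296] [ 0.4571 -0.3297]
Bhole [ 0.422  -0.3324  0.0341] [ 0.4223 -0.3323] [ 0.4223 -0.3325]
Ehole [ 0.4938 -0.3276  0.0403] [ 0.4932 -0.3287] [ 0.493  -0.3271]
bore tri [ 0.595  -0.0637  0.1108]
d [ -4.8 -39.8 111. ] r [-0.1  0.   0.1] rows 1.9
```

move_arm(commands="-4 -15 50 0 0 3 0.2; -8 -30.5 100 0 0 6.7 0.2; -8 -30.5 140 0 0 6.7 0.2; -8 -30.5 175 0 0 6.7 0.2; -8 -30.5 201 0 0 6.7 0.2")

```text
t: 11.18
tcp_pos: [0.4621, -0.3275, 0.0591]
tool_rot: [0.998, -0.057, -0.001, -0.001]
force: [0.7, -0.0, -0.0]
finger_gap: 0.6
gripper_force: 0.0
```

move_arm(commands="0 0 0 0 0 0 0.2; 0 0 0 0 0 0 -1; 0 0 0 0 0 0 -1; 0 0 0 0 0 0 -1; 0 0 0 0 0 0 -1", grip_force=30)

```text
t: 11.8
tcp_pos: [0.4629, -0.3301, 0.0614]
tool_rot: [0.998, -0.059, 0.001, 0.001]
force: [-0.4, -0.2, 4.6]
finger_gap: 0.077
gripper_force: 29.5
```

```bash
python3 -c "
from h import *
here(); plan((.4618,-.329,.20,-96.7),(.598,-.0466,.20,-96.7))"
```

```text
t 11.8 tcp [ 0.4629 -0.3301  0.0614] yaw -96.73 gap 0.077 F [-0.4 -0.2  4.6] gf 29.5
d [  -1.    -0.8 -138.6] r [ 0.1 -0.1 -0. ] rows 2.2
d [ 102.3 -296.4    0. ] r [0. 0. 0.] rows 5.0
```

move_arm(commands="0 0 -20 0 0 0 -1; 0 0 -50 0 0 0 -1; 0 0 -90 0 0 0 -1; 0 0 -130 0 0 0 -1; 0 0 -140 0 0 0 -1")

```text
t: 12.42
tcp_pos: [0.4633, -0.3306, 0.203]
tool_rot: [0.998, -0.059, 0.002, 0.002]
force: [0.1, -0.1, 0.0]
finger_gap: 0.076
gripper_force: 29.3
```

move_arm(commands="15 -45 0 0 0 0 -1; 35 -102 0 0 0 0 -1; 55 -160 0 0 0 0 -1; 75 -218 0 0 0 0 -1; 90 -260 0 0 0 0 -1")

```text
t: 13.05
tcp_pos: [0.5819, -0.0791, 0.1988]
tool_rot: [0.998, -0.058, -0.001, -0.0]
force: [-0.1, 0.2, 0.7]
finger_gap: 0.073
gripper_force: 29.3
```

move_arm(commands="5 -15 0 0 0 0 -1; 11 -36 0 0 0 0 -1; 11 -36 0 0 0 0 -1; 11 -36 0 0 0 0 -1; 11 -36 0 0 0 0 -1")

```text
t: 13.68
tcp_pos: [0.5969, -0.0485, 0.2003]
tool_rot: [0.998, -0.059, -0.0, 0.0]
force: [0.9, -0.2, -0.2]
finger_gap: 0.075
gripper_force: 29.3
```

```bash
python3 -c "
from h import *
here(); take('wrist','w7')
s=load('w7'); st=telemetry.sense(); p=st['tcp_pos']; print('tcp px',proj(s,p)); M=R.from_quat(st['tool_rot'])
for dz in(0,.02,.045,.055): print(dz,proj(s,p+M.apply([-.002,0,dz])))
print(proj(s,(.5983,-.0465,.092)),proj(s,(.5961,-.0652,.092)))
im=cv2.imread('pics/w7.png'); cv2.imwrite('pics/w7c.png',cv2.resize(im[150:400,200:440],(768,800))[:600])
cv2.imwrite('pics/w7c.png',cv2.resize(im[100:350,200:440],(576,600)))"
```

```text
t 13.68 tcp [ 0.5969 -0.0485  0.2003] yaw -96.81 gap 0.075 F [ 0.9 -0.2 -0.2] gf 29.3
tcp px (np.float64(320.220516708034), np.float64(263.6762061611191))
0 (np.float64(320.219149237508), np.float64(267.3650998040961))
0.02 (np.float64(320.2278130808632), np.float64(249.60394719157972))
0.045 (np.float64(320.23633936356407), np.float64(232.12479826663844))
0.055 (np.float64(320.2392111239622), np.float64(226.23759871710087))
(np.float64(317.6392814213033), np.float64(198.35923930060815)) (np.float64(341.09778838124276), np.float64(198.32877617588701))
```

View pics/w7c.png

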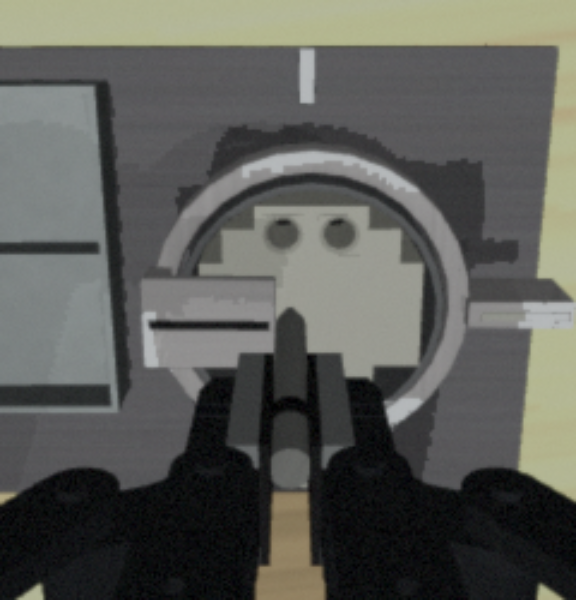

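Run:
```python
from h import *
s=load('w7'); p=np.array([.5969,-.0485,.2003]); M=tool(-96.81)
for u,v,h in((320.8,228.3,-.0555),(321.2,294.6,.0245)):
    w=plane(s,u,v,p[2]+h); print(w.round(4),(M.inv().apply(w-p)*1000).round(2))
for b in((317.9,197.5),(341.7,197.5)): print(plane(s,*b,.092).round(4))
```

```text
[ 0.5933 -0.0484  0.1448] [-3.61  0.3  55.5 ]
[ 0.5955 -0.0487  0.2248] [ -1.35   0.33 -24.5 ]
[ 0.599  -0.0468  0.092 ]
[ 0.5967 -0.0657  0.092 ]
```

move_arm(commands="3.4 -2.4 0 0 1.6 0 -1; 3.4 -2.4 20 0 1.6 0 -1; 3.4 -2.4 40 0 1.6 0 -1; 3.4 -2.4 48 0 1.6 0 -1; 3.4 -2.4 48 0 1.6 0 -1")

```text
t: 14.35
tcp_pos: [0.6006, -0.0454, 0.152]
tool_rot: [0.998, -0.059, 0.014, 0.001]
force: [0.4, 0.2, -0.1]
finger_gap: 0.08
gripper_force: 29.4
```

```bash
python3 -c "
from h import *
here(); take('wrist','w8')
s=load('w8'); im=cv2.imread('pics/w8.png'); cv2.imwrite('pics/w8c.png',cv2.resize(im[120:300,240:400],(533,600),interpolation=cv2.INTER_CUBIC)); print(proj(s,(.5986,-.0466,.092)),proj(s,(.5986,-.0466,.097)))"
```

```text
t 14.35 tcp [ 0.6006 -0.0454  0.152 ] yaw -96.73 gap 0.08 F [ 0.4  0.2 -0.1] gf 29.4
(np.float64(322.6227741467513), np.float64(225.71808983684147)) (np.float64(322.67388337199935), np.float64(228.31459084150822))
```

View pics/w8c.png

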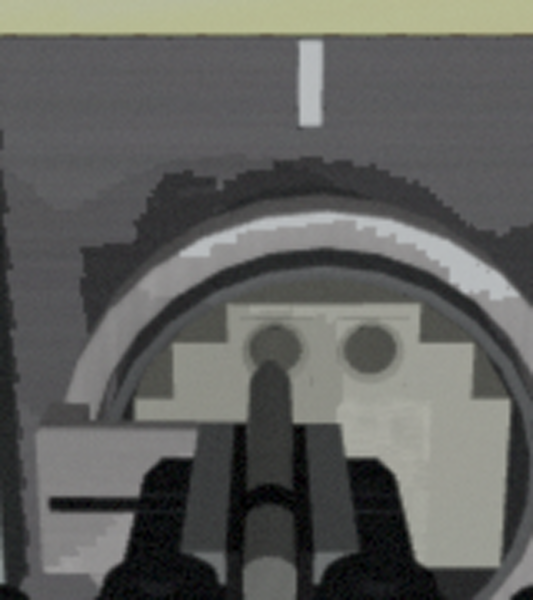

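move_arm(commands="-0.2 0.8 6 0 0 0 -1; -0.5 0.8 17 0 0 0 -1; -0.8 0.8 28 0 0 0 -1; -1.1 0.8 38 0 0 0 -1; -1.3 0.8 46 0 0 0 -1")

```text
t: 15.02
tcp_pos: [0.6011, -0.0463, 0.1058]
tool_rot: [0.998, -0.059, 0.014, 0.001]
force: [0.2, -0.2, 1.9]
finger_gap: 0.078
gripper_force: 29.6
```

```bash
python3 -c "
from h import *
here()"
```

```text
t 15.03 tcp [ 0.6011 -0.0463  0.1058] yaw -96.72 gap 0.078 F [ 0.2 -0.2  1.9] gf 29.6
```

move_arm(commands="0 0 0 0 0 0 -0.6; 0 0 0 0 0 0 -0.6; 0.4 0 -15 0 0 0 -0.6; 0.9 0 -35 0 0 0 -0.6; 1.3 0 -48 0 0 0 -0.6")

```text
t: 15.65
tcp_pos: [0.6015, -0.0463, 0.1565]
tool_rot: [0.998, -0.059, 0.015, 0.001]
force: [-0.1, 0.1, -0.6]
finger_gap: 0.201
gripper_force: 0.0
```

move_arm(commands="0 0 0 0 -1.6 0 -1; 0 0 0 0 -1.6 0 -1; 0 0 0 0 -1.6 0 -1; 0 0 0 0 -1.6 0 -1; 0 0 0 0 -1.6 0 -1")

```text
t: 16.27
tcp_pos: [0.6005, -0.0461, 0.1541]
tool_rot: [0.998, -0.059, -0.0, -0.0]
force: [-0.7, -0.1, 0.2]
finger_gap: -0.0
gripper_force: 0.0
```

```bash
python3 -c "
from h import *
here(); take('wrist','w9')
s=load('w9'); im=cv2.imread('pics/w9.png'); cv2.imwrite('pics/w9c.png',cv2.resize(im[140:320,230:410],(540,540),interpolation=cv2.INTER_CUBIC)); print(proj(s,(.5986,-.0466,.13)))
plan((.6008,-.0466,.0935,-96.7))"
```

```text
t 16.27 tcp [ 0.6005 -0.0461  0.1541] yaw -96.72 gap -0.0 F [-0.7 -0.1  0.2] gf 0.0
(np.float64(321.7219053976778), np.float64(246.15652512472388))
d [ 0.3  0.5 60.6] r [-0.  0. -0.] rows 1.0
```

View pics/w9c.png

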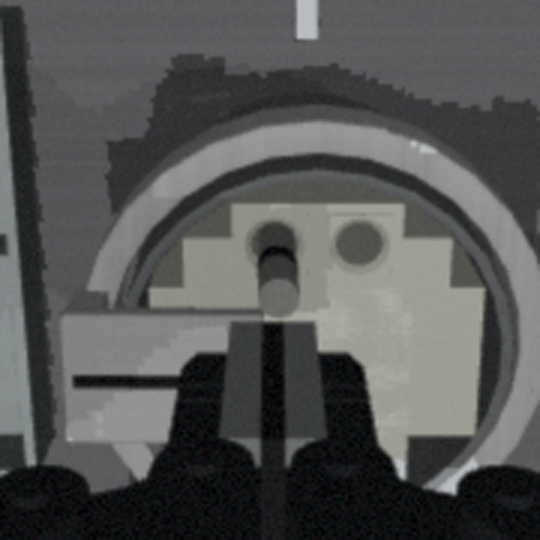

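move_arm(commands="0.3 0.5 15 0 0 0 -1; 0.3 0.5 30 0 0 0 -1; 0.3 0.5 43 0 0 0 -1; 0.3 0.5 54 0 0 0 -1; 0.3 0.5 60.6 0 0 0 -1")

```text
t: 16.95
tcp_pos: [0.5997, -0.0462, 0.0929]
tool_rot: [0.998, -0.059, -0.002, -0.0]
force: [-6.5, 2.5, 24.5]
finger_gap: 0.001
gripper_force: 12.5
```

move_arm(commands="0 0 0 0 0 0 -1; 0 0 0 0 0 0 -1; 0 0 0 0 0 0 -1; 0 0 0 0 0 0 -1; 0 0 0 0 0 0 -1")

```text
t: 17.58
tcp_pos: [0.6011, -0.0468, 0.0937]
tool_rot: [0.998, -0.059, 0.0, 0.0]
force: [-1.2, 1.8, 2.8]
finger_gap: 0.0
gripper_force: 1.3
```

```bash
python3 -c "
from h import *
here(); print(telemetry.sense()['ft_torque'])"
```

```text
t 17.57 tcp [ 0.6011 -0.0468  0.0937] yaw -96.72 gap 0.0 F [-1.2  1.8  2.8] gf 1.3
[ 0.19204839  0.38809899 -0.02256876]
```

move_arm(commands="0 0 -20 0 0 0 -1; 0 0 -50 0 0 0 -1; 0 0 -80 0 0 0 -1; 0 0 -110 0 0 0 -1; 0 0 -110 0 0 0 -0.2")

```text
t: 18.2
tcp_pos: [0.6037, -0.0475, 0.2062]
tool_rot: [0.998, -0.059, 0.004, 0.001]
force: [0.3, -0.4, -0.7]
finger_gap: 0.198
gripper_force: 0.0
```

```bash
python3 -c "
from h import *
here(); take('wrist','w10'); plan((.4275,-.3317,.15,-96.7),(.4275,-.3317,.061,-96.7))"
```

```text
t 18.2 tcp [ 0.6037 -0.0475  0.2062] yaw -96.72 gap 0.198 F [ 0.3 -0.4 -0.7] gf 0.0
d [-140.4  303.    54.1] r [ 0.  -0.2 -0. ] rows 5.4
d [ 0.  0. 89.] r [0. 0. 0.] rows 1.4
```

move_arm(commands="-22 48 0 0 0 0 0; -48 106 0 0 0 0 0; -74 163 0 0 0 0 0; -100 220 0 0 0 0 0; -126 277 0 0 0 0 0.2")

```text
t: 18.88
tcp_pos: [0.4426, -0.307, 0.202]
tool_rot: [0.998, -0.059, -0.001, -0.001]
force: [0.7, -0.8, -0.1]
finger_gap: 0.597
gripper_force: 0.0
```

move_arm(commands="-12 26 0 0 0 0 0.2; -12 26 0 0 0 0 0.2; -12 26 20 0 0 0 0.2; -12 26 50 0 0 0 0.2; -12 26 50 0 0 0 0.2")

```text
t: 19.5
tcp_pos: [0.4283, -0.3273, 0.151]
tool_rot: [0.998, -0.058, -0.002, -0.003]
force: [0.0, -0.1, -0.3]
finger_gap: 0.596
gripper_force: 0.0
```

```bash
python3 -c "
from h import *
here(); plan((.4275,-.3317,.061,-96.7))"
```

```text
t 19.5 tcp [ 0.4283 -0.3273  0.151 ] yaw -96.65 gap 0.596 F [ 0.  -0.1 -0.3] gf 0.0
d [ 0.2  4.9 90. ] r [-0.3  0.3  0.1] rows 1.4
```

move_arm(commands="0 3 20 0 0 0 0.2; 0 3 45 0 0 0 0.2; 0 3 70 0 0 0 0.2; 0 3 90 0 0 0 0.2; 0 3 90 0 0 0 0.2")

```text
t: 20.12
tcp_pos: [0.4289, -0.332, 0.0631]
tool_rot: [0.998, -0.058, -0.001, -0.001]
force: [-0.1, -0.6, 0.6]
finger_gap: 0.604
gripper_force: 0.0
```

move_arm(commands="0 0 0 0 0 0 -1; 0 0 0 0 0 0 -1; 0 0 0 0 0 0 -1; 0 0 0 0 0 0 -1; 0 0 0 0 0 0 -1")

```text
t: 20.75
tcp_pos: [0.4293, -0.3335, 0.0644]
tool_rot: [0.998, -0.059, 0.001, 0.0]
force: [-0.2, 0.4, 5.1]
finger_gap: 0.078
gripper_force: 29.6
```

```bash
python3 -c "
from h import *
here(); plan((.428,-.3317,.2,-96.7),(.598,-.0656,.2,-96.7))"
```

```text
t 20.75 tcp [ 0.4293 -0.3335  0.0644] yaw -96.73 gap 0.078 F [-0.2  0.4  5.1] gf 29.6
d [  -1.3   -1.5 -135.6] r [ 0.1 -0.1 -0. ] rows 2.2
d [ 137.8 -284.1    0. ] r [0. 0. 0.] rows 5.1
```

move_arm(commands="0 0 -20 0 0 0 -1; 0 0 -50 0 0 0 -1; 0 0 -90 0 0 0 -1; 0 0 -130 0 0 0 -1; 0 0 -137 0 0 0 -1")

```text
t: 21.38
tcp_pos: [0.4299, -0.3344, 0.2032]
tool_rot: [0.998, -0.059, 0.002, 0.002]
force: [0.8, 0.4, -0.8]
finger_gap: 0.073
gripper_force: 29.4
```

move_arm(commands="20 -41 0 0 0 0 -1; 45 -94 0 0 0 0 -1; 70 -147 0 0 0 0 -1; 95 -200 0 0 0 0 -1; 118 -245 0 0 0 0 -1")

```text
t: 22.0
tcp_pos: [0.5746, -0.1014, 0.1991]
tool_rot: [0.998, -0.058, -0.001, -0.0]
force: [0.6, 0.0, -0.7]
finger_gap: 0.074
gripper_force: 29.4
```

move_arm(commands="9 -18 0 0 0 0 -1; 18.5 -40.5 0 0 0 0 -1; 18.5 -40.5 0 0 0 0 -1; 18.5 -40.5 0 0 0 0 -1; 18.5 -40.5 0 0 0 0 -1")

```text
t: 22.62
tcp_pos: [0.5972, -0.0668, 0.2005]
tool_rot: [0.998, -0.059, -0.0, 0.0]
force: [-0.0, -0.3, -0.2]
finger_gap: 0.076
gripper_force: 29.4
```

Run:
```python
from h import *
here(); take('wrist','w11'); s=load('w11'); st=telemetry.sense(); g=s['image'].max(2)
print(proj(s,(.5964,-.0654,.092)),proj(s,(.5986,-.0466,.094)))
u0,v0=296,178
for v in range(v0,310): print(v,''.join('#%x+=-. '[min(7,q//26)] for q in g[v,u0:u0+60]))
```

```text
t 22.62 tcp [ 0.5972 -0.0668  0.2005] yaw -96.81 gap 0.076 F [-0.  -0.3 -0.2] gf 29.4
(np.float64(318.7711722691431), np.float64(200.72583576368743)) (np.float64(295.06970315076484), np.float64(201.49776903531597))
178 %%%%%%%%%%%%%%%%%%%%%%%%%%%%%x++==----------------=++xxxxxxx
179 %%%%xxxxxx+++xxxxxx%%%%%%%%%%%%%x+==---------------==+xxxxxx
180 xx+++++++++++++++++++xxxxx%%%%%%%%xx+==--------------=++xxxx
181 ++++++++++++++++++++++++++xx%%%%%%%%%x+==-------------==+xxx
182 +++++++++++++++++++++++++++++xx%%%%%%%%x+=--------------=+xx
183 +++++++++x++++++++++++++++++++++x%%%%%%%%x=--------------=xx
184 +++++++++++x++++x++++++++++++++++++xx%%%%%x+=-------------+x
185 ++++++x++x++++x++++++++x+xx+x++++++++x%%%%%%x=------------=+
186 ++++++x+++++++++++++++x++++++++++++++++x%%%%%x+=-----------=
187 ++++++++++++++++++++++++++++++++++++++++x%%%%%%x+-----------
188 ++=================================x+++++xx%%%%%x+=---------
189 -----------------------------------++++++++x%%%%%%+=--------
190 ---.-------------------------.-----+++x++++++x%%%%x+=-------
191 -----------------------------------+
[... 6994 characters left out ...]
##%#%%#x++++++++++++++%###%%######################
300 ############%%%##x++++++++++=++x%#%%########################
301 ############%%#%#%+x+++++++++xxx%###%%######################
302 #############%#%#x+xxxxxx+xxxxx%%##%%#######################
303 ############%%%##x+xxxxxxxxxxxxx##%%%%######################
304 #############%###%xxxxxxxxxxxx%x%##%%#######################
305 #############%%###xxxxxxxxxxxxxx%##%#%######################
306 ############%#%##%++++++++++++++x#%#########################
307 ############%#%#%+--------------+%%%%#######################
308 ############%%##%+--------------+%%#%#######################
309 ############%##%%+--------------+%%%%%######################
```

Run:
```python
from h import *
s=load('w11'); st=telemetry.sense(); p=st['tcp_pos']; M=tool(-96.81)
for d in(.0555,.0585):
  for u,v,h in((320,228.5,-d),(320.7,293.5,.08-d)):
    w=plane(s,u,v,p[2]+h); print(d,w.round(4),(M.inv().apply(w-p)*1000).round(2))
b=plane(s,318.4,199.6,.092); print(b); print((M.inv().apply(b-p)*1000).round(2))
s=load('w10'); g=s['image'].max(2); u,v=map(int,proj(s,(.5986,-.0466,.094))); print(u,v,proj(s,(.5986,-.0466,.094)))
for y in range(v-12,v+14): print(y,''.join('#%x+=-. '[min(7,q//26)] for q in g[y,u-15:u+45]))
```

```text
0.0555 [ 0.5935 -0.0661  0.1451] [-3.87 -0.17 55.5 ]
0.0555 [ 0.5965 -0.0668  0.2251] [ -0.84   0.18 -24.5 ]
0.0585 [ 0.5923 -0.0659  0.1421] [-5.07 -0.17 58.5 ]
0.0585 [ 0.5946 -0.0666  0.2221] [ -2.78   0.18 -21.5 ]
[ 0.59737452 -0.0652167   0.092     ]
[ -0.15  -1.49 108.61]
319 205 (np.float64(319.83346863173045), np.float64(205.4531903464607))
193 xxx++=======--------------------------------------=+xx+++++x
194 xxx+=----------------------------------------------++xxx++++
195 x+++=----------------------------------------------+x+xxx+++
196 +x++=----====--------------------------=-----------++++xxx++
197 ++++=---------=====------------------====----------+++++xxxx
198 ++x+=------===++++==---.-----------==+xx+==-----.--++xx+++xx
199 ++++=-----==++++++x+=---.--.--.---=+x%%x+++=-------+x++++++x
200 +x++=----==xx+=====++=---.---.---=+xxxxxxx++=---.--++++x++++
201 ++++=---==++++======+==---------==++xx++++x++=-----+++++++++
202 =====---==++++======++=---------=+++x+++++xx+=-----=========
203 --------=+++++======++=---------=+++xxx+xxx++=--------------
204 --------=+++++=======+=-------
[... 240 characters left out ...]
==++++++++=------------==++++++++=----------------
209 ---------====++++++=---------------=+++++==-----------------
210 -----------=--====-------------------====--------.----------
211 ------------------------------------------------------------
212 ------------------------------------------------------------
213 ------------------------------------------------------------
214 ----------------.-------------------------------.-----------
215 --------------..---..----..----.-..--.---.--....------------
216 -------------.........................................------
217 -------------.........................................------
218 -------------......................-..................------
```

move_arm(commands="2.2 -1.3 0 0 1.8 0 -1; 2.2 -1.3 20 0 1.8 0 -1; 2.2 -1.3 40 0 1.8 0 -1; 2.2 -1.3 45 0 1.8 0 -1; 2.2 -1.3 45 0 1.8 0 -1")

```text
t: 23.3
tcp_pos: [0.6002, -0.065, 0.1557]
tool_rot: [0.998, -0.059, 0.016, 0.001]
force: [0.3, -0.5, 0.0]
finger_gap: 0.074
gripper_force: 29.4
```

Run:
```python
from h import *
here(); take('wrist','w12'); s=load('w12'); g=s['image'].max(2)
for z in(.092,.097,.1): print(z,proj(s,(.5967,-.0653,z)))
for v in range(212,246): print(v,''.join('#%x+=-. '[min(7,q//26)] for q in g[v,290:350]))
```

```text
t 23.3 tcp [ 0.6002 -0.065   0.1557] yaw -96.76 gap 0.074 F [ 0.3 -0.5  0. ] gf 29.4
0.092 (np.float64(321.45530286424633), np.float64(226.30494764041353))
0.097 (np.float64(321.480708412807), np.float64(228.8375379893275))
0.1 (np.float64(321.4965031232359), np.float64(230.41205747275973))
212 ++=+=====++=+=++=======+=+++=++=+=============+x++++++xx%%%%
213 ----------------------------------------------+x+x++++++x%%%
214 ----------------------------------------------+x++xx++++++x%
215 ----------------------------------------------++++x+x++++++x
216 =============------------============---------+++++++xx+++++
217 -====------------------------======-----------+++++++++xx+++
218 ===++===-------------------====++====---------+++++++++xxx++
219 +xxxxx++==---------------===+xxxxx+===--------+++++++++++xx+
220 xx++++xx+==-------------==+++xxxxx+++==-------++++++x++++++x
221 ++++==+xx+==------------==+x++x+++x+++==------+x++++++++++xx
222 +=+====+xx+=-----------==+xx+x++++x++++=------++x++++++++x++
223 =+++==+++x+==----------=+xxxxx++++x++++==-----++++++++++++++
224 ========++++=---------==
[... 701 characters left out ...]
--------------=x%xxxxxxxxxx---------------..---...
236 =-===---==-------------=+x%xxxxxxxxxx=-=------------.-..---.
237 ------------------------+x%%x%xxxxxxx---------------.-.-.-.-
238 ------------------------+x%xx%%%xx%xx--------------.--.--...
239 ------------------------+x%xxxxxxxxxx=-----------.-...------
240 ------------------------+xxxxxxxxxxxx=-------------------..-
241 ------------------------+x%%xxxxxxx%x=------------.---.-----
242 ------------------------+xx%%xxxxxxxx=-----------.-..---.---
243 ------------------------+x%xxxxxxxx%x+-------------.-.-.-.--
244 ------------------------+x%x%xxxxxxxx+-----------.--..--...-
245 ------------------------+xx%xxxxxx%xx+-----------...------..
```

move_arm(commands="-0.2 0.5 7 0 0 0 -1; -0.6 0.5 18 0 0 0 -1; -0.9 0.5 29 0 0 0 -1; -1.2 0.5 40 0 0 0 -1; -1.5 0.5 49 0 0 0 -1")

```text
t: 23.98
tcp_pos: [0.6004, -0.0651, 0.1061]
tool_rot: [0.998, -0.059, 0.016, 0.001]
force: [0.9, -0.0, 2.9]
finger_gap: 0.076
gripper_force: 29.6
```

```bash
python3 -c "
from h import *
here()"
```

```text
t 23.98 tcp [ 0.6004 -0.0651  0.1061] yaw -96.72 gap 0.076 F [ 0.9 -0.   2.9] gf 29.6
```

move_arm(commands="0 0 0 0 0 0 -0.6; 0 0 0 0 0 0 -0.6; 0.4 0 -15 0 0 0 -0.6; 0.9 0 -35 0 0 0 -0.6; 1.3 0 -48 0 0 0 -0.6")

```text
t: 24.6
tcp_pos: [0.6008, -0.0652, 0.1569]
tool_rot: [0.998, -0.059, 0.017, 0.001]
force: [-0.8, 0.6, 0.6]
finger_gap: 0.203
gripper_force: 0.0
```

move_arm(commands="-1 0 0 0 -1.8 0 -1; -1 0 0 0 -1.8 0 -1; -1 0 0 0 -1.8 0 -1; -1 0 0 0 -1.8 0 -1; -1 0 0 0 -1.8 0 -1")

```text
t: 25.22
tcp_pos: [0.5988, -0.0649, 0.1545]
tool_rot: [0.998, -0.059, -0.0, -0.0]
force: [0.7, -0.3, -0.8]
finger_gap: 0.004
gripper_force: 0.0
```

```bash
python3 -c "
from h import *
here(); plan((.5990,-.0656,.0935,-96.7))"
```

```text
t 25.23 tcp [ 0.5988 -0.0649  0.1545] yaw -96.72 gap 0.004 F [ 0.7 -0.3 -0.8] gf 0.0
d [ 0.3  0.7 61. ] r [-0.  0. -0.] rows 1.0
```

move_arm(commands="0.3 0.7 15 0 0 0 -1; 0.3 0.7 30 0 0 0 -1; 0.3 0.7 43 0 0 0 -1; 0.3 0.7 54 0 0 0 -1; 0.3 0.7 61 0 0 0 -1")

```text
t: 25.85
tcp_pos: [0.5979, -0.0652, 0.0929]
tool_rot: [0.998, -0.059, -0.002, -0.0]
force: [-4.9, 1.3, 24.9]
finger_gap: 0.001
gripper_force: 13.2
```

move_arm(commands="0 0 0 0 0 0 -1; 0 0 0 0 0 0 -1; 0 0 0 0 0 0 -1; 0 0 0 0 0 0 -1; 0 0 0 0 0 0 -1")

```text
t: 26.48
tcp_pos: [0.5993, -0.0656, 0.0936]
tool_rot: [0.998, -0.059, 0.0, -0.0]
force: [-2.5, 0.2, 2.9]
finger_gap: 0.001
gripper_force: 1.5
```

move_arm(commands="0 0 -20 0 0 0 -1; 0 0 -50 0 0 0 -1; 0 0 -80 0 0 0 -1; 0 0 -110 0 0 0 -1; 0 0 -110 0 0 0 0.2")

```text
t: 27.1
tcp_pos: [0.602, -0.0666, 0.2062]
tool_rot: [0.998, -0.059, 0.004, 0.001]
force: [1.3, -1.4, -0.1]
finger_gap: 0.201
gripper_force: 0.0
```

Run:
```python
from h import *
here(); take('wrist','w13'); s=load('w13'); g=s['image'].max(2)
u,v=map(int,proj(s,(.5967,-.0653,.094))); print(u,v,proj(s,(.5967,-.0653,.094)))
for y in range(v-12,v+12): print(y,''.join('#%x+=-. '[min(7,q//26)] for q in g[y,u-40:u+25]))
# pots
hsv=cv2.cvtColor(s['image'],cv2.COLOR_RGB2HSV)
plan((.569,-.127,.2,-7))
```

```text
t 27.1 tcp [ 0.602  -0.0666  0.2062] yaw -96.73 gap 0.201 F [ 1.3 -1.4 -0.1] gf 0.0
319 205 (np.float64(319.4144155058107), np.float64(205.7507574074951))
193 x+xxxx+++++++++++++++++++++++++++++++===============+++++++x%%%%%
194 +xxxx+----------------------------------------------=+++++++xx%%%
195 xxxxx+----------------------------------------------=+xx++++++x%%
196 xxxx++----------------------------------------------=+x++++++++xx
197 xx+xx+---=================-------====---------------=+xx+++++++++
198 xxxx++=-------==+=====----------------======--------=+++++xxx++++
199 x++xx+=-----===+xxxx+==------------===+xxxx+=----.--=++++++xxxx++
200 xxxxx+=----==+x+++++x++=----------==+xxxxxxx+==-----=+x++xxx++xxx
201 ++xxx+=---==+x++++++++x==--------==++xxx++++++=-----=++++xxx++xxx
202 ++++++=---==++++++=+++x+==-------==+xxx+=====+==----=++++++++++++
203 ======----=+x+++++=+++++==-------=+xxx+=======+=-----------------
204 ---------==+x+++++++=++x+=------==+xx++=========-----------------
205 ----------=+++++==++++++==-------=+x+++=========-----------------
206 ----------==++++=+++=+++==-------=+xx++=========-----------------
207 ----------==++++==++++++==-------==+x++=========-----------------
208 ----------===++++++++++==--------==++++========------------------
209 -----------==+++++++++===---------===++++=====-------------------
210 ------------====+++++===----------=====+++==---------------------
211 -------------==========---------------===------------------------
212 ---------------=======-------------------------------------------
213 ---------==================-----====-----------------------------
214 -----------------------------------------------------------------
215 -----------------------------------------------------------------
216 -----------------------------------------------------------------
d [-24.2  64.1   4.3] r [  0.2  -0.1 -89.7] rows 8.4
```

move_arm(commands="-7 12 0 0 0 -9 0.2; -14 25 0 0 0 -18 0.2; -24 40 0 0 0 -27 0.2; -32 55 0 0 0 -36 0.2; -32 66 0 0 0 -45 0.2")

```text
t: 27.78
tcp_pos: [0.5584, -0.1277, 0.2017]
tool_rot: [0.944, 0.33, -0.001, -0.001]
force: [0.0, 0.1, 0.1]
finger_gap: 0.603
gripper_force: 0.0
```

move_arm(commands="0 0 0 0 0 -9 0.2; 0 0 0 0 0 -18 0.2; 0 0 0 0 0 -27 0.2; 0 0 0 0 0 -36 0.2; 0 0 0 0 0 -45 0.2")

```text
t: 28.4
tcp_pos: [0.5591, -0.1273, 0.2016]
tool_rot: [0.746, 0.666, -0.001, -0.001]
force: [0.1, -0.3, -0.6]
finger_gap: 0.602
gripper_force: 0.0
```

```bash
python3 -c "
from h import *
here(); plan((.5607,-.1278,.0722,-7.1))"
```

```text
t 28.4 tcp [ 0.5591 -0.1273  0.2016] yaw -6.43 gap 0.602 F [ 0.1 -0.3 -0.6] gf 0.0
d [ -0.4   2.  129.4] r [-0.1 -0.   0.7] rows 2.1
```

move_arm(commands="-0.4 2 30 0 0 0.7 0.2; -0.4 2 70 0 0 0.7 0.2; -0.4 2 100 0 0 0.7 0.2; -0.4 2 129 0 0 0.7 0.2; -0.4 2 129 0 0 0.7 0.2")

```text
t: 29.02
tcp_pos: [0.5591, -0.1271, 0.0711]
tool_rot: [0.751, 0.66, -0.002, -0.003]
force: [0.4, 0.0, 0.1]
finger_gap: 0.601
gripper_force: 0.0
```

move_arm(commands="0 0 0 0 0 0 -1; 0 0 0 0 0 0 -1; 0 0 0 0 0 0 -1; 0 0 0 0 0 0 -1; 0 0 0 0 0 0 -1")

```text
t: 29.65
tcp_pos: [0.5615, -0.1283, 0.0758]
tool_rot: [0.751, 0.66, -0.0, 0.0]
force: [-3.2, -1.4, 6.1]
finger_gap: 0.105
gripper_force: 30.0
```

```bash
python3 -c "
from h import *
here(); arc((.569,-.053),[-9,-18,-27,-36,-45])"
```

```text
t 29.65 tcp [ 0.5615 -0.1283  0.0758] yaw -7.36 gap 0.105 F [-3.2 -1.4  6.1] gf 30.0
-9 [  0.6 -11.9  -0. ]
-18 [  3.  -23.5  -0. ]
-27 [  7.3 -34.6  -0. ]
-36 [ 13.2 -44.9  -0. ]
-45 [ 20.6 -54.2  -0. ]
```

move_arm(commands="0.6 -11.9 0 0 0 9 -1; 3 -23.5 0 0 0 18 -1; 7.3 -34.6 0 0 0 27 -1; 13.2 -44.9 0 0 0 36 -1; 20.6 -54.2 0 0 0 45 -1")

```text
t: 30.28
tcp_pos: [0.5104, -0.1, 0.0758]
tool_rot: [0.947, 0.32, 0.001, 0.0]
force: [-0.8, 4.7, 6.7]
finger_gap: 0.112
gripper_force: 31.4
```

move_arm(commands="0.6 -11.9 0 0 0 9 -1; 3 -23.5 0 0 0 18 -1; 7.3 -34.6 0 0 0 27 -1; 13.2 -44.9 0 0 0 36 -1; 20.6 -54.2 0 0 0 45 -1")

```text
t: 30.9
tcp_pos: [0.4944, -0.0441, 0.0758]
tool_rot: [0.998, -0.067, 0.001, -0.0]
force: [0.3, 4.0, 5.3]
finger_gap: 0.111
gripper_force: 32.3
```

move_arm(commands="0 0 0 0 0 0 -1; 0 0 0 0 0 0 -1; 0 0 0 0 0 0 -1; 0 0 0 0 0 0 -1; 0 0 0 0 0 0 -1")

```text
t: 31.52
tcp_pos: [0.4944, -0.0438, 0.0757]
tool_rot: [0.998, -0.065, 0.001, -0.001]
force: [0.1, 4.8, 6.7]
finger_gap: 0.108
gripper_force: 30.4
```

```bash
python3 -c "
from h import *
here(); p=telemetry.sense()['tcp_pos']; print(np.degrees(np.arctan2(p[1]+.053,p[0]-.569))%360-173.3, np.hypot(p[1]+.053,p[0]-.569))"
```

```text
t 31.52 tcp [ 0.4944 -0.0438  0.0757] yaw -97.42 gap 0.108 F [0.1 4.8 6.7] gf 30.4
-0.29184734991221717 0.07516793968544835
```

move_arm(commands="0 0 0 0 0 0 0.2; 0 0 0 0 0 0 0.2; 0 0 -60 0 0 0 0.2; 0 0 -120 0 0 0 0.2; 0 0 -180 0 0 0 0.2")

```text
t: 32.15
tcp_pos: [0.4937, -0.0453, 0.2562]
tool_rot: [0.998, -0.065, -0.0, -0.0]
force: [1.6, -0.5, 1.0]
finger_gap: 0.602
gripper_force: 0.0
```

move_arm(commands="-5 -49 -30 0 0 0 1; -10 -98 -60 0 0 0 1; -15 -147 -60 0 0 0 1; -20 -196 -60 0 0 0 1; -25 -243 -60 0 0 0 1")

```text
t: 32.78
tcp_pos: [0.5004, 0.2005, 0.3147]
tool_rot: [0.998, -0.065, 0.0, -0.0]
force: [1.0, 1.2, 0.1]
finger_gap: 0.999
gripper_force: 0.0
```

```bash
python3 -c "
from h import *
here(); take('wrist','w14');take('side','side2');take('scene','scene2')"
```

```text
t 32.77 tcp [0.5004 0.2005 0.3147] yaw -97.45 gap 0.999 F [1.  1.2 0.1] gf 0.0
```

move_arm(commands="-6 -40 0 0 0 0 1; -12 -90 0 0 0 0 1; -17 -130 0 0 0 0 1; -17 -130 0 0 0 0 1; -17 -130 0 0 0 0 1")

```text
t: 33.55
tcp_pos: [0.5005, 0.3286, 0.3142]
tool_rot: [0.998, -0.065, -0.0, 0.001]
force: [-0.0, -0.3, -0.6]
finger_gap: 0.996
gripper_force: 0.0
```

```bash
python3 -c "
from h import *
here(); take('wrist','w15')
a=cv2.imread('pics/w14.png');b=cv2.imread('pics/w15.png'); c=np.vstack([a,b]); cv2.imwrite('pics/w1415.png',cv2.resize(c,(480,600)))"
```

```text
t 33.55 tcp [0.5005 0.3286 0.3142] yaw -97.49 gap 0.996 F [-0.  -0.3 -0.6] gf 0.0
```

View pics/w1415.png

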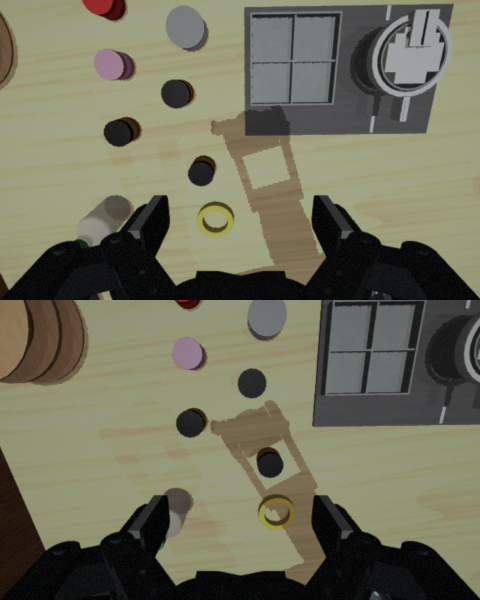

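```bash
cat > pots.py <<'E'
from h import *
def lids(s):
    g=s['image'].max(2); m=(g<50).astype(np.uint8); out=[]
    cs,_=cv2.findContours(m,cv2.RETR_EXTERNAL,cv2.CHAIN_APPROX_NONE)
    for c in cs:
        a=cv2.contourArea(c); (x,y),r=cv2.minEnclosingCircle(c)
        if 200<a<3500 and a/(np.pi*r*r)>.7: e=cv2.fitEllipse(c); out.append((*e[0],*e[1]))
    return out
E
python3 - <<'E'
from pots import *
np.set_printoptions(precision=4,suppress=True)
A,B=load('w14'),load('w15'); LA,LB=lids(A),lids(B)
for n,s,l in(('A',A,LA),('B',B,LB)):
    for e in l: print(n,np.round(e,1),plane(s,e[0],e[1],.044))
for a in LA:
    for b in LB:
        if np.linalg.norm(plane(A,*a[:2],.044)-plane(B,*b[:2],.044))<.02: print('tri',tri(A,a[:2],B,b[:2]))
c=np.array([.569,-.053]);t=np.radians(-6.7);X=np.array([np.cos(t),np.sin(t)]);Y=np.array([-X[1],X[0]]);o=c+.055*Y
for x in(-.035,.035):
    for y in(.065,.135): print('cell',x,y,o+x*X+y*Y, proj(A,np.r_[o+x*X+y*Y,.011]))
E
```

```text
A [268.  230.   32.1  33.8] [0.4188 0.2831 0.044 ]
A [158.5 176.7  34.3  38.9] [0.5103 0.4107 0.044 ]
A [234.8 124.5  35.9  38.6] [0.5621 0.2991 0.044 ]
B [359.6 218.5  32.8  34.3] [0.4192 0.2856 0.044 ]
B [254.1 163.9  34.9  37.4] [0.5106 0.4123 0.044 ]
B [335.6 110.8  35.3  37. ] [0.562  0.3015 0.044 ]
tri [0.4158 0.2849 0.0357]
tri [0.5096 0.4135 0.0387]
tri [0.5618 0.3011 0.0363]
cell -0.035 0.065 [0.5482 0.0703] (np.float64(413.70707072514), np.float64(110.6128710332495))
cell -0.035 0.135 [0.5564 0.1398] (np.float64(360.5863399261211), np.float64(111.30027190351801))
cell 0.035 0.065 [0.6178 0.0621] (np.float64(417.7084484239448), np.float64(52.687156604334774))
cell 0.035 0.135 [0.6259 0.1316] (np.float64(361.9108161343653), np.float64(53.44295987808587))
```

move_arm(commands="-15 11 35 0 0 -9.2 1; -30 22 70 0 0 -18.4 1; -45 33 105 0 0 -27.6 1; -60 44 140 0 0 -36.8 1; -75 54.6 174 0 0 -45.8 1")

```text
t: 34.22
tcp_pos: [0.4189, 0.2839, 0.1402]
tool_rot: [0.944, 0.33, 0.0, 0.0]
force: [0.6, -0.3, -0.0]
finger_gap: 1.0
gripper_force: 0.0
```

Run:
```python
from pots import *
here(); take('wrist','w16'); s=load('w16')
for e in lids(s): print(np.round(e,1),plane(s,e[0],e[1],.044).round(4))
plan((.419,.2843,.02,-51.7))
```

```text
t 34.23 tcp [0.4189 0.2839 0.1402] yaw -51.45 gap 1.0 F [ 0.6 -0.3 -0. ] gf 0.0
[316.5 203.6  58.6  60.2] [0.4175 0.2866 0.044 ]
d [  8.    2.  116.1] r [-0.2  0.7  0.4] rows 1.9
```

Run:
```python
from pots import *
here(); print(telemetry.sense()['tool_rot'])
plan((.418,.2855,.02,-51.7))
```

```text
t 34.27 tcp [0.4129 0.2814 0.1362] yaw -51.26 gap 1.0 F [-2.9 -1.6 -2.3] gf 0.0
[ 9.43383085e-01  3.31643327e-01 -6.38854353e-03  4.94945107e-04]
d [  8.    0.4 116.2] r [-0.2  0.7  0.4] rows 1.9
```

move_arm(commands="0 0 0 0 0 0 1; 0 0 0 0 0 0 1; 0 0 0 0 0 0 1; 0 0 0 0 0 0 1; 0 0 0 0 0 0 1")

```text
t: 34.9
tcp_pos: [0.4192, 0.2859, 0.1411]
tool_rot: [0.944, 0.329, 0.0, -0.0]
force: [-0.1, -0.1, 0.6]
finger_gap: 0.997
gripper_force: 0.0
```

Run:
```python
from pots import *
here(); take('wrist','w17'); s=load('w17')
for e in lids(s): print(np.round(e,1),plane(s,e[0],e[1],.044).round(4))
plan((.418,.2855,.02,-51.7))
```

```text
t 34.9 tcp [0.4192 0.2859 0.1411] yaw -51.62 gap 0.997 F [-0.1 -0.1  0.6] gf 0.0
[318.3 205.2  58.4  59.9] [0.4175 0.2867 0.044 ]
d [ -1.2  -0.4 120.9] r [ 0.  -0.   0.1] rows 1.9
```

move_arm(commands="-0.8 -0.8 30 0 0 0 1; -0.8 -0.8 60 0 0 0 1; -0.8 -0.8 85 0 0 0 1; -0.8 -0.8 105 0 0 0 1; -0.8 -0.8 121 0 0 0 1")

```text
t: 35.58
tcp_pos: [0.4178, 0.2859, 0.0188]
tool_rot: [0.944, 0.329, -0.0, 0.0]
force: [-0.1, -0.7, -0.8]
finger_gap: 0.999
gripper_force: 0.0
```

move_arm(commands="0 0 0 0 0 0 1; 0 0 0 0 0 0 -1; 0 0 0 0 0 0 -1; 0 0 0 0 0 0 -1; 0 0 0 0 0 0 -1")

```text
t: 36.2
tcp_pos: [0.4183, 0.2861, 0.0206]
tool_rot: [0.944, 0.329, 0.001, -0.0]
force: [-0.1, -1.1, 6.1]
finger_gap: 0.528
gripper_force: 30.6
```

move_arm(commands="0 0 -5 0 0 0 -1; 0 0 -25 0 0 0 -1; 0 0 -50 0 0 0 -1; 0 0 -75 0 0 0 -1; 0 0 -85 0 0 0 -1")

```text
t: 36.83
tcp_pos: [0.4183, 0.2861, 0.106]
tool_rot: [0.944, 0.329, 0.001, -0.0]
force: [-0.0, 0.1, -0.8]
finger_gap: 0.529
gripper_force: 30.9
```

Run:
```python
from pots import *
here(); plan((.5482,.0703,.11,-51.7),(.5482,.0703,.033,-51.7))
```

```text
t 36.83 tcp [0.4183 0.2861 0.106 ] yaw -51.62 gap 0.529 F [-0.   0.1 -0.8] gf 30.9
d [-32.2 249.8  -3.9] r [ 0.  -0.1  0.1] rows 4.0
d [ 0.  0. 77.] r [0. 0. 0.] rows 1.2
```

move_arm(commands="-5 35 0 0 0 0 -1; -12 92 0 0 0 0 -1; -19 150 0 0 0 0 -1; -26 205 0 0 0 0 -1; -31 238 0 0 0 0 -1")

```text
t: 37.45
tcp_pos: [0.5426, 0.0775, 0.1041]
tool_rot: [0.945, 0.328, 0.0, 0.0]
force: [-0.1, -0.1, -1.1]
finger_gap: 0.528
gripper_force: 31.0
```

move_arm(commands="-1 12 0 0 0 0 -1; -1 12 0 0 0 0 -1; -1 12 0 0 0 0 -1; -1 12 0 0 0 0 -1; -1 12 25 0 0 0 -1")

```text
t: 38.08
tcp_pos: [0.5493, 0.071, 0.0811]
tool_rot: [0.944, 0.33, 0.002, 0.001]
force: [0.4, 0.2, -1.7]
finger_gap: 0.527
gripper_force: 31.0
```

Run:
```python
from pots import *
here(); plan((.5482,.0703,.032,-51.7)); take('wrist','w18')
```

```text
t 38.08 tcp [0.5493 0.071  0.0811] yaw -51.52 gap 0.527 F [ 0.4  0.2 -1.7] gf 31.0
d [-1.4 -0.3 49.1] r [ 0.2 -0.2  0.2] rows 0.8
```

Position good; lower, release to a modest opening, lift.

move_arm(commands="-1 0 12 0 0 0 -1; -1 0 24 0 0 0 -1; -1 0 36 0 0 0 -1; -1 0 45 0 0 0 -1; -1 0 48 0 0 0 -1")

```text
t: 38.75
tcp_pos: [0.5466, 0.0693, 0.0316]
tool_rot: [0.944, 0.329, -0.001, -0.0]
force: [-4.3, -1.0, 17.4]
finger_gap: 0.528
gripper_force: 32.6
```

move_arm(commands="0 0 0 0 0 0 -1; 0 0 0 0 0 0 0.45; 0 0 0 0 0 0 0.45; 0 0 0 0 0 0 0.45; 0 0 -5 0 0 0 0.45")

```text
t: 39.38
tcp_pos: [0.5469, 0.0694, 0.0366]
tool_rot: [0.944, 0.329, -0.0, -0.0]
force: [-0.2, 0.5, 0.3]
finger_gap: 0.727
gripper_force: 0.0
```

move_arm(commands="0 0 -25 0 0 0 0.45; 0 0 -60 0 0 0 0.45; 0 0 -110 0 0 0 1; 0 0 -150 0 0 0 1; 0 0 -150 0 0 0 1")

```text
t: 40.0
tcp_pos: [0.5495, 0.0693, 0.1905]
tool_rot: [0.944, 0.329, 0.004, 0.002]
force: [-0.2, -0.7, -0.9]
finger_gap: 0.998
gripper_force: 0.0
```

Run:
```python
from pots import *
here(); take('wrist','w19'); s=load('w19')
for e in lids(s): print(np.round(e,1),plane(s,e[0],e[1],.055).round(4),plane(s,e[0],e[1],.044).round(4))
plan((.562,.3003,.16,-51.7))
```

```text
t 40.0 tcp [0.5495 0.0693 0.1905] yaw -51.61 gap 0.998 F [-0.2 -0.7 -0.9] gf 0.0
d [ 154.3 -172.4   28.5] r [ 0.2 -0.2  0.1] rows 3.7
```

move_arm(commands="30 -33 0 0 0 0 1; 70 -77 0 0 0 0 1; 110 -122 0 0 0 0 1; 145 -161 20 0 0 0 1; 155 -172 40 0 0 0 1")

```text
t: 40.67
tcp_pos: [0.5605, 0.3033, 0.1444]
tool_rot: [0.944, 0.33, -0.001, -0.0]
force: [-0.5, -1.6, -0.6]
finger_gap: 0.997
gripper_force: 0.0
```

move_arm(commands="0 0 0 0 0 0 1; 0 0 0 0 0 0 1; 0 0 0 0 0 0 1; 0 0 0 0 0 0 1; 0 0 0 0 0 0 1")

```text
t: 41.3
tcp_pos: [0.5623, 0.2999, 0.1473]
tool_rot: [0.945, 0.328, 0.0, 0.0]
force: [-0.3, 0.2, -0.3]
finger_gap: 0.997
gripper_force: 0.0
```

Run:
```python
from pots import *
here(); take('wrist','w20'); s=load('w20')
for e in lids(s): w=plane(s,e[0],e[1],.044); print(np.round(e,1),w.round(4))
plan((.562,.3003,.02,-51.7))
```

```text
t 41.3 tcp [0.5623 0.2999 0.1473] yaw -51.67 gap 0.997 F [-0.3  0.2 -0.3] gf 0.0
[318.2 198.3  57.   58.6] [0.5634 0.303  0.044 ]
[162.3 162.5  59.2  66.7] [0.5121 0.4136 0.044 ]
d [ -0.   -0.3 127.1] r [ 0. -0.  0.] rows 2.0
```

move_arm(commands="1.9 -1.2 30 0 0 0 1; 1.9 -1.2 60 0 0 0 1; 1.9 -1.2 90 0 0 0 1; 1.9 -1.2 112 0 0 0 1; 1.9 -1.2 127 0 0 0 1")

```text
t: 41.98
tcp_pos: [0.5623, 0.3024, 0.0186]
tool_rot: [0.944, 0.329, -0.001, -0.0]
force: [0.0, -0.3, 0.1]
finger_gap: 0.998
gripper_force: 0.0
```

move_arm(commands="0 0 0 0 0 0 1; 0 0 0 0 0 0 -1; 0 0 0 0 0 0 -1; 0 0 0 0 0 0 -1; 0 0 0 0 0 0 -1")

```text
t: 42.6
tcp_pos: [0.5634, 0.3029, 0.021]
tool_rot: [0.944, 0.329, 0.001, -0.0]
force: [-1.4, 0.0, 6.3]
finger_gap: 0.528
gripper_force: 31.0
```

move_arm(commands="0 0 -5 0 0 0 -1; 0 0 -25 0 0 0 -1; 0 0 -50 0 0 0 -1; 0 0 -75 0 0 0 -1; 0 0 -85 0 0 0 -1")

```text
t: 43.22
tcp_pos: [0.5637, 0.3029, 0.1072]
tool_rot: [0.944, 0.329, 0.002, 0.0]
force: [-0.1, 0.5, -0.0]
finger_gap: 0.524
gripper_force: 30.9
```

Run:
```python
from pots import *
here(); plan((.5564,.1398,.105,-51.7),(.5564,.1398,.032,-51.7))
```

```text
t 43.23 tcp [0.5637 0.3029 0.1072] yaw -51.62 gap 0.524 F [-0.1  0.5 -0. ] gf 30.9
d [-107.   123.4    2. ] r [ 0.1 -0.2  0.1] rows 2.6
d [ 0.  0. 73.] r [0. 0. 0.] rows 1.2
```

move_arm(commands="-25 29 0 0 0 0 -1; -55 63 0 0 0 0 -1; -85 98 0 0 0 0 -1; -107 123.5 0 0 0 0 -1; -107 123.5 0 0 0 0 -1")

```text
t: 43.85
tcp_pos: [0.5551, 0.137, 0.1046]
tool_rot: [0.945, 0.327, -0.001, -0.0]
force: [0.6, 0.3, -2.0]
finger_gap: 0.524
gripper_force: 31.0
```

move_arm(commands="0 0 0 0 0 0 -1; 0 0 0 0 0 0 -1; 0 0 10 0 0 0 -1; 0 0 25 0 0 0 -1; 0 0 25 0 0 0 -1")

```text
t: 44.48
tcp_pos: [0.5538, 0.1395, 0.0777]
tool_rot: [0.944, 0.329, -0.002, -0.001]
force: [-0.4, -0.6, -1.6]
finger_gap: 0.524
gripper_force: 31.0
```

Run:
```python
from pots import *
here(); plan((.5564,.1398,.032,-51.7))
```

```text
t 44.48 tcp [0.5538 0.1395 0.0777] yaw -51.59 gap 0.524 F [-0.4 -0.6 -1.6] gf 31.0
d [ 2.3  1.5 45.7] r [-0.1  0.2  0.1] rows 0.7
```

move_arm(commands="1 0.5 12 0 0 0 -1; 1 0.5 24 0 0 0 -1; 1 0.5 36 0 0 0 -1; 1 0.5 43 0 0 0 -1; 1 0.5 47 0 0 0 -1")

```text
t: 45.1
tcp_pos: [0.5563, 0.1395, 0.032]
tool_rot: [0.944, 0.329, -0.0, -0.0]
force: [-0.4, 0.2, -1.7]
finger_gap: 0.526
gripper_force: 31.0
```

move_arm(commands="0 0 0 0 0 0 -1; 0 0 0 0 0 0 0.45; 0 0 0 0 0 0 0.45; 0 0 0 0 0 0 0.45; 0 0 -5 0 0 0 0.45")

```text
t: 45.72
tcp_pos: [0.5563, 0.1395, 0.0377]
tool_rot: [0.944, 0.329, -0.0, -0.0]
force: [-0.7, -0.6, -0.6]
finger_gap: 0.725
gripper_force: 0.0
```

move_arm(commands="0 0 -25 0 0 0 0.45; 0 0 -60 0 0 0 0.45; 0 0 -110 0 0 0 1; 0 0 -150 0 0 0 1; 0 0 -150 0 0 0 1")

```text
t: 46.35
tcp_pos: [0.559, 0.1398, 0.1917]
tool_rot: [0.944, 0.329, 0.004, 0.001]
force: [1.4, 0.7, 0.5]
finger_gap: 1.001
gripper_force: 0.0
```

Run:
```python
from pots import *
here(); plan((.512,.413,.15,-51.7))
```

```text
t 46.35 tcp [0.559  0.1398 0.1917] yaw -51.61 gap 1.001 F [1.4 0.7 0.5] gf 0.0
d [ 132.6 -243.5   41.5] r [ 0.3 -0.4  0.1] rows 4.5
```

move_arm(commands="20 -36 0 0 0 0 1; 52 -93 0 0 0 0 1; 84 -150 0 0 0 0 1; 112 -202 10 0 0 0 1; 130 -234 20 0 0 0 1")

```text
t: 46.98
tcp_pos: [0.5114, 0.4062, 0.1663]
tool_rot: [0.944, 0.33, -0.001, -0.0]
force: [0.4, 0.5, 0.1]
finger_gap: 0.999
gripper_force: 0.0
```

move_arm(commands="4.8 -8 20 0 0 0 1; 4.8 -8 20 0 0 0 1; 4.8 -8 20 0 0 0 1; 4.8 -8 20 0 0 0 1; 4.8 -8 20 0 0 0 1")

```text
t: 47.6
tcp_pos: [0.5127, 0.4122, 0.1485]
tool_rot: [0.945, 0.328, 0.001, -0.0]
force: [0.8, 0.2, -0.3]
finger_gap: 0.998
gripper_force: 0.0
```

Run:
```python
from pots import *
here(); take('wrist','w21'); s=load('w21')
for e in lids(s): w=plane(s,e[0],e[1],.044); print(np.round(e,1),w.round(4)); plan((w[0]-.0003,w[1]-.0007,.02,-51.7))
```

```text
t 47.6 tcp [0.5127 0.4122 0.1485] yaw -51.7 gap 0.998 F [ 0.8  0.2 -0.3] gf 0.0
[314.9 200.1  57.3  58.6] [0.5108 0.4163 0.044 ]
d [  0.3  -3.8 128.4] r [ 0.  -0.1  0. ] rows 2.1
```

move_arm(commands="0.3 -3.5 30 0 0 0 1; 0.3 -3.5 60 0 0 0 1; 0.3 -3.5 90 0 0 0 1; 0.3 -3.5 113 0 0 0 1; 0.3 -3.5 128 0 0 0 1")

```text
t: 48.28
tcp_pos: [0.5099, 0.4155, 0.0187]
tool_rot: [0.944, 0.329, -0.0, 0.0]
force: [-0.3, 0.3, -0.0]
finger_gap: 1.003
gripper_force: 0.0
```

move_arm(commands="0 0 0 0 0 0 1; 0 0 0 0 0 0 -1; 0 0 0 0 0 0 -1; 0 0 0 0 0 0 -1; 0 0 0 0 0 0 -1")

```text
t: 48.9
tcp_pos: [0.5108, 0.4164, 0.0211]
tool_rot: [0.944, 0.329, 0.001, -0.0]
force: [-0.2, 0.4, 7.0]
finger_gap: 0.529
gripper_force: 31.0
```

move_arm(commands="0 0 -5 0 0 0 -1; 0 0 -25 0 0 0 -1; 0 0 -50 0 0 0 -1; 0 0 -85 0 0 0 -1; 0 0 -105 0 0 0 -1")

```text
t: 49.52
tcp_pos: [0.5108, 0.4164, 0.1277]
tool_rot: [0.944, 0.329, 0.002, -0.0]
force: [-1.0, -0.3, -1.5]
finger_gap: 0.527
gripper_force: 30.9
```

Run:
```python
from pots import *
here(); plan((.6259,.1316,.125,-51.7),(.6259,.1316,.032,-51.7))
```

```text
t 49.52 tcp [0.5108 0.4164 0.1277] yaw -51.61 gap 0.527 F [-1.  -0.3 -1.5] gf 30.9
d [-86.6 294.7   2.6] r [ 0.  -0.2  0.1] rows 4.9
d [ 0.  0. 93.] r [0. 0. 0.] rows 1.5
```

move_arm(commands="-12 40 0 0 0 0 -1; -29 98 0 0 0 0 -1; -46 156 0 0 0 0 -1; -62 212 0 0 0 0 -1; -78 265 0 0 0 0 -1")

```text
t: 50.15
tcp_pos: [0.6142, 0.1578, 0.1259]
tool_rot: [0.944, 0.329, 0.001, 0.0]
force: [1.1, -0.3, -1.5]
finger_gap: 0.526
gripper_force: 30.9
```

move_arm(commands="-8.5 30 0 0 0 0 -1; -8.5 30 0 0 0 0 -1; -8.5 30 15 0 0 0 -1; -8.5 30 45 0 0 0 -1; -8.5 30 45 0 0 0 -1")

```text
t: 50.78
tcp_pos: [0.6218, 0.1324, 0.0767]
tool_rot: [0.944, 0.33, -0.004, -0.001]
force: [-0.4, 0.6, -1.2]
finger_gap: 0.529
gripper_force: 31.1
```

Run:
```python
from pots import *
here(); plan((.6259,.1316,.032,-51.7))
```

```text
t 50.77 tcp [0.6218 0.1324 0.0767] yaw -51.5 gap 0.529 F [-0.4  0.6 -1.2] gf 31.1
d [ 2.9  3.4 44.7] r [-0.3  0.3  0.2] rows 0.7
```

move_arm(commands="1.5 1.5 12 0 0 0 -1; 1.5 1.5 24 0 0 0 -1; 1.5 1.5 36 0 0 0 -1; 1.5 1.5 44 0 0 0 -1; 1.5 1.5 48 0 0 0 -1")

```text
t: 51.4
tcp_pos: [0.6269, 0.1305, 0.032]
tool_rot: [0.944, 0.329, -0.001, -0.0]
force: [-6.0, -0.3, 20.2]
finger_gap: 0.532
gripper_force: 32.8
```

move_arm(commands="0 0 0 0 0 0 -1; 0 0 0 0 0 0 0.45; 0 0 0 0 0 0 0.45; 0 0 0 0 0 0 0.45; 0 0 -5 0 0 0 0.45")

```text
t: 52.02
tcp_pos: [0.6271, 0.1307, 0.0364]
tool_rot: [0.944, 0.329, -0.0, -0.0]
force: [0.5, 0.4, 0.2]
finger_gap: 0.728
gripper_force: 0.0
```

move_arm(commands="0 0 -25 0 0 0 0.45; 0 0 -60 0 0 0 0.45; 0 0 -120 0 0 0 1; 0 0 -180 0 0 0 1; 0 0 -210 0 0 0 1")

```text
t: 52.65
tcp_pos: [0.629, 0.1308, 0.2514]
tool_rot: [0.944, 0.329, 0.003, 0.001]
force: [0.6, 0.1, 0.5]
finger_gap: 0.998
gripper_force: 0.0
```

move_arm(commands="-40 -40 0 0 0 0 1; -80 -80 0 0 0 0 1; -120 -120 0 0 0 0 1; -130 -130 0 0 0 0 1; -130 -130 0 0 0 0 1")

```text
t: 53.28
tcp_pos: [0.4448, 0.1521, 0.2474]
tool_rot: [0.944, 0.329, 0.001, 0.0]
force: [0.2, -0.4, 0.3]
finger_gap: 1.0
gripper_force: 0.0
```

move_arm(commands="0 0 0 0 0 0 1; 0 0 0 0 0 0 1; 0 0 0 0 0 0 1; 0 0 0 0 0 0 1; 0 0 0 0 0 0 1")

```text
t: 53.9
tcp_pos: [0.4449, 0.1518, 0.2466]
tool_rot: [0.944, 0.329, -0.0, -0.0]
force: [0.3, -0.4, 0.2]
finger_gap: 1.002
gripper_force: 0.0
```

Run:
```python
from pots import *
here(); take('wrist','w22'); s=load('w22'); take('scene','scene3')
for e in lids(s): print(np.round(e,1),plane(s,e[0],e[1],.055).round(4))
b=cv2.imread('pics/scene3.png'); a=cv2.imread('pics/w22.png')
c=np.vstack([cv2.resize(a,(480,300)),cv2.resize(b[140:290,240:480],(480,300),interpolation=cv2.INTER_CUBIC)]); cv2.imwrite('pics/fin.png',c)
```

```text
t 53.9 tcp [0.4449 0.1518 0.2466] yaw -51.63 gap 1.002 F [ 0.3 -0.4  0.2] gf 0.0
[430.2 145.5  44.5  47.2] [0.5399 0.0846 0.055 ]
```

View pics/fin.png

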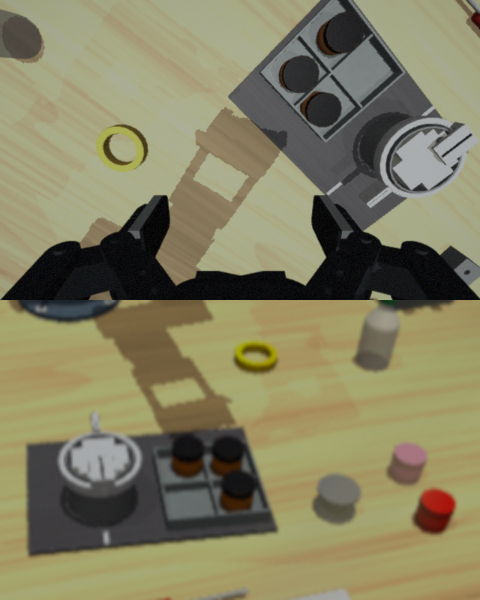

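move_arm(commands="8 30 10 0 0 0 0.4; 16 60 20 0 0 0 0.4; 24 90 30 0 0 0 0.4; 32 120 45 0 0 0 0.4; 32 120 56 0 0 0 0.4")

```text
t: 54.62
tcp_pos: [0.5463, 0.0763, 0.19]
tool_rot: [0.945, 0.328, 0.001, 0.0]
force: [-0.3, -0.4, -0.4]
finger_gap: 0.699
gripper_force: 0.0
```

move_arm(commands="0 0 0 0 0 0 0.4; 0 0 0 0 0 0 0.4; 0 0 0 0 0 0 0.4; 0 0 0 0 0 0 0.4; 0 0 0 0 0 0 0.4")

```text
t: 55.25
tcp_pos: [0.5444, 0.0778, 0.191]
tool_rot: [0.944, 0.329, 0.0, 0.0]
force: [-0.5, 0.1, 0.7]
finger_gap: 0.703
gripper_force: 0.0
```

Run:
```python
from pots import *
here(); take('wrist','w23'); s=load('w23'); 
for n,q in(('w22',load('w22')),('w23',s)):
    g=q['image'].max(2)
    for th in(40,45,50,55):
        m=(g<th).astype(np.uint8); m=cv2.morphologyEx(m,cv2.MORPH_OPEN,np.ones((9,9),np.uint8))
        for c in cv2.findContours(m,0,1)[0]:
            a=cv2.contourArea(c)
            if 500<a<9000:
                e=cv2.minAreaRect(c); w=plane(q,*e[0],.055)
                if .5<w[0]<.68 and .03<w[1]<.18: print(n,th,a,np.round(e[0],1),np.round(e[1],1),w.round(4))
im=cv2.imread('pics/w23.png'); cv2.imwrite('pics/w23c.png',im)
```

```text
t 55.25 tcp [0.5444 0.0778 0.191 ] yaw -51.6 gap 0.703 F [-0.5  0.1  0.7] gf 0.0
w22 45 589.0 [440.  149.5] [33. 26.] [0.5432 0.0739 0.055 ]
w22 45 1539.0 [464.5  42.5] [51. 37.] [0.6286 0.1262 0.055 ]
w22 50 1432.0 [432. 146.] [42. 42.] [0.5407 0.0828 0.055 ]
w22 50 522.0 [413.5 101. ] [36. 19.] [0.561  0.1276 0.055 ]
w22 50 1994.5 [460.   41.5] [53. 46.] [0.6265 0.1301 0.055 ]
w22 55 1473.0 [432.  146.5] [43. 42.] [0.5403 0.0824 0.055 ]
w22 55 1698.5 [400.5  99. ] [46. 45.] [0.5545 0.1389 0.055 ]
w22 55 2163.5 [460.3  42.1] [50.2 58.1] [0.6264 0.1295 0.055 ]
w23 40 1865.5 [314.  191.5] [47. 48.] [0.5404 0.0819 0.055 ]
w23 45 1883.0 [313.5 191.5] [47. 49.] [0.5401 0.0822 0.055 ]
w23 50 1911.5 [313.5 191.5] [47. 49.] [0.5401 0.0822 0.055 ]
w23 55 2026.5 [313.5 189.5] [51. 49.] [0.5416 0.0834 0.055 ]
w23 55 1757.0 [272.5 139.5] [47. 51.] [0.5544 0.1374 0.055 ]
```

View pics/w23c.png

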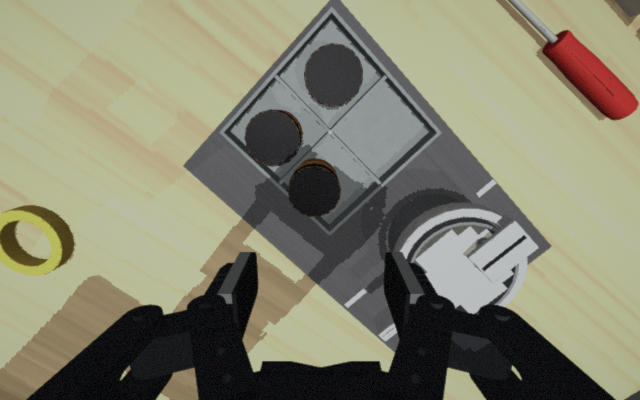

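move_arm(commands="-0.5 -5.2 40 0 0 0 0.45; -0.5 -5.2 80 0 0 0 0.45; -0.5 -5.2 115 0 0 0 0.45; -0.5 -5.2 142 0 0 0 0.45; -0.5 -5.2 158 0 0 0 0.45")

```text
t: 55.92
tcp_pos: [0.5403, 0.0814, 0.0313]
tool_rot: [0.944, 0.329, -0.001, -0.0]
force: [0.8, -0.2, -0.6]
finger_gap: 0.727
gripper_force: 0.0
```

move_arm(commands="0 0 0 0 0 0 0.45; 0 0 0 0 0 0 -1; 0 0 0 0 0 0 -1; 0 0 0 0 0 0 -1; 0 0 0 0 0 0 -1", grip_force=20)

```text
t: 56.55
tcp_pos: [0.5415, 0.0814, 0.0336]
tool_rot: [0.944, 0.329, 0.001, 0.0]
force: [0.2, -0.0, 5.4]
finger_gap: 0.528
gripper_force: 21.3
```

Run:
```python
from pots import *
here(); plan((.5482,.0703,.033,-51.7))
```

```text
t 56.55 tcp [0.5415 0.0814 0.0336] yaw -51.62 gap 0.528 F [ 0.2 -0.   5.4] gf 21.3
d [-1.6 12.9  0.6] r [ 0.1 -0.1  0.1] rows 0.2
```

move_arm(commands="0 0 -4 0 0 0 -1; -0.5 4 -5 0 0 0 -1; -1 9 -5 0 0 0 -1; -1.5 13 -5 0 0 0 -1; -1.5 13 -5 0 0 0 -1")

```text
t: 57.18
tcp_pos: [0.548, 0.0699, 0.0375]
tool_rot: [0.945, 0.328, 0.0, 0.0]
force: [0.8, 0.5, -0.1]
finger_gap: 0.526
gripper_force: 20.8
```

move_arm(commands="0 0 2.5 0 0 0 -1; 0 0 4.5 0 0 0 -1; 0 0 4.5 0 0 0 -1; 0 0 4.5 0 0 0 0.45; 0 0 4.5 0 0 0 0.45")

```text
t: 57.8
tcp_pos: [0.5477, 0.0704, 0.033]
tool_rot: [0.944, 0.329, 0.0, 0.0]
force: [0.1, -0.0, -0.9]
finger_gap: 0.722
gripper_force: 0.0
```

move_arm(commands="0 0 4.5 0 0 0 0.45; 0 0 -10 0 0 0 0.45; 0 0 -60 0 0 0 0.45; 0 0 -110 0 0 0 0.45; 0 0 -160 0 0 0 0.45")

```text
t: 58.42
tcp_pos: [0.5475, 0.0703, 0.1955]
tool_rot: [0.944, 0.329, 0.0, 0.0]
force: [1.6, -0.7, -0.2]
finger_gap: 0.725
gripper_force: 0.0
```

move_arm(commands="0 0 0 0 0 0 0.45; 0 0 0 0 0 0 0.45; 0 0 0 0 0 0 0.45; 0 0 0 0 0 0 0.45; 0 0 0 0 0 0 0.45")

```text
t: 59.05
tcp_pos: [0.5473, 0.0703, 0.1923]
tool_rot: [0.944, 0.329, -0.001, -0.0]
force: [0.2, -0.3, 0.7]
finger_gap: 0.728
gripper_force: 0.0
```

Run:
```python
from pots import *
here(); take('wrist','w24'); q=load('w24'); take('scene','scene4')
g=q['image'].max(2)
for th in(50,55,60):
        m=(g<th).astype(np.uint8); m=cv2.morphologyEx(m,cv2.MORPH_OPEN,np.ones((15,15),np.uint8))
        for c in cv2.findContours(m,0,1)[0]:
            a=cv2.contourArea(c); e=cv2.minAreaRect(c); w=plane(q,*e[0],.055)
            if 500<a<9000 and .5<w[0]<.68 and .03<w[1]<.18: print(th,a,np.round(e[0],1),np.round(e[1],1),w.round(4))
# collar in this view: handle bright pixels angle
print('handle px pred',proj(q,(.4955,-.0444,.093)),proj(q,(.569,-.053,.092)))
```

```text
t 59.05 tcp [0.5473 0.0703 0.1923] yaw -51.62 gap 0.728 F [ 0.2 -0.3  0.7] gf 0.0
50 1907.5 [320.5 190.5] [47. 49.] [0.547  0.0702 0.055 ]
55 1939.5 [320.5 190.5] [47. 49.] [0.547  0.0702 0.055 ]
55 1598.5 [262.5 137. ] [46. 49.] [0.5532 0.1378 0.055 ]
60 1982.0 [320.5 190.5] [47. 49.] [0.547  0.0702 0.055 ]
60 2162.0 [263.  134.5] [51. 50.] [0.5552 0.1387 0.055 ]
handle px pred (np.float64(386.28497628581493), np.float64(324.46978983048314)) (np.float64(452.6624037825205), np.float64(270.8510240893924))
```

```bash
python3 -c "
from station import ticket
print(ticket.sign_off())"
```

```text
the job is handed in; nothing more can be done
None
```

I handed the job in at about 59 s: both cartridges are pushed fully down in the bores, the collar is back within about 1° of the locked mark, and the three amber pots found each stand in a crate cell, with everything released. One pot had shifted about 14 mm in its cell, so I re-centred it. The sign-off returned no verdict.

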